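Check-weigh the portion pots and store them in the tub

ROBOT

A 6-joint arm with a two-finger parallel gripper is mounted at the origin on the work surface. World frame = base frame: x ahead of the robot, y to its left, z up, the work surface at z = 0. Lengths are in m, angles in rad, forces in N, time in s.
With the tool pointing down it reaches from about 0.325 to 1 m from the base axis. Payload 5.1 kg.
Tool frame: the origin (TCP) lies on the centre line of the jaws, within the pads' length; the fingertips stand 25 mm ahead of it and the grasp point (between the pads) lies 6 mm ahead of it (r.tcp_to_tips is the distance from the TCP to the fingertips, in m); z points along the fingers, x is the direction in which the jaws open and shut, and the axes are right-handed (so a half turn about z gives the same grasp; the last joint's range is limited). The gripper opens to 85 mm and grips with 20 to 120 N. Pads are 22 mm wide; open, the fingers measure 114 mm over their backs; the gripper's body (76 mm by 85 mm) begins 54 mm behind the grasp point. The pads swing forward as they close: fully open they stand 13 mm farther back than shut.
Start: joints at [1.095, 0.124, 1.65, -0, 1.367, -0.083], TCP at [0.249, 0.6, 0.256] pointing down, gripper open.
Joint ranges: [-2.61, 2.61], [-1.02, 2.33], [0.03, 2.71], [-1.35, 4.49], [0.32, 2.68], [-2.91, 2.91]. Speed limits (rad/s): [2.57, 2.57, 3.14, 3.14, 3.14, 3.14].

INTERFACE

Orientations are given as a unit quaternion [w, x, y, z].
In Python, from cell import r gives the robot as it stands. The module is installed in compiled form; this text tells all that it offers.
- The arm moves only by the tool arm_command, never from a script. Its argument "plan" is a list of rows, each a list of 3 entries, a list of its own where there are three numbers: the opening, from 0 (shut) to 1 (fully open), then the shift along the tool's x, y, z in cm, then the turn about the tool's z in rad. In form: [[fingers, [tx, ty, tz], turn], ...]. A call has 1 to 8 rows; each row shifts and turns the commanded pose from where the row before left it, along the tool's axes as they then stand; what a row does not reach is not made up. A row lasts 1/10 s, in which the tool goes at most 50 mm and 8.59 degrees, less where a joint would pass 70% of its speed; a pose out of reach is approached as far as the arm can. A call is refused whole if a number of a shift passes 5 or a number of a turn 0.15, either way. A call with a gripper value outside its range is refused whole. The fingers move at their own pace and stop on an object; "newtons" is the grip in N (left out, the last holds). Time passes only in rows, so rows that do not move let the fingers close. It gives the time, the measured TCP pose, the force and the opening at its end, in the units of the state.
- r.read_state(): the state, without advancing time (a new reading comes with each control period).
- r.get_image(name): name is "scene" or "top"; returns (picture, depth): 384x512x3 uint8, blue, green, red; 384x512 float32, m along the optical axis (not along the pixel's ray), 0 where there is no reading.
- r.get_calibration(name): a dict with "intrinsics" (3x3 intrinsics, pixels), "dist" ([k1, k2, p1, p2, k3] as OpenCV has them; the pictures are not rectified), "xyz" and "rotation" of the camera in the world. Camera axes: x right, y down, z forward; pixel columns grow to the right and rows downward; lengths in m; the calibration is good to about 2 mm. A picture is of the moment at which its call begins. get_calibration takes no time and is no camera call.
- r.hand_in(): hands the job in, once; it reports no verdict.
Trained networks look in the newest picture that a camera, given by its name, has taken for a name from the list of things; names that differ only in an ending like _2 or _b are one class to them, and where a whole thing is asked for, a point or a joint stands for the part that bears it (a point fixed in the world has none). Each returns a list of dicts, best first, with "confidence" (0 to 1); they miss things now and then, are a little off and sometimes report something else, mostly with a low value. They report only what shows in the picture. A call takes as long as a camera call.
- r.recognise(camera, name): "bbox" ([left, top, right, bottom] in pixels, round what is visible of it).
- r.cut_out(camera, name): "pixels" (384x512 bool, what is visible of it) and "bbox" ([left, top, right, bottom] in pixels, round what is visible of it).
The state is a dict: "time_s": time; "joint_pos": joint angles; "qd": joint speeds; "joint_torque": joint torques, N m; "ee_pos": TCP position; "tcp_rot": TCP orientation; "ft_force": force on the tool from outside, world axes, zero at the start; "moment": the same for the moment, N m; "opening": opening from 0.0 (shut) to 1.0 (fully open).
Only numpy, scipy, OpenCV 4.12 (cv2) and the standard library are available. Lean on these libraries where they do the work, as an engineer would, in place of code of your own. Each camera call takes 0.05 s, during which the arm holds its last target.

TASK

Check-weigh the delivered sauce pots and put them away: first take the loose blue lid off the grey tub and lay it flat in the lid cradle, then stand every pot in a corner bay of the weighing tray. Take the tray by the red handle of its sprung scale and lift until the loaded tray hangs level and clear of the bench by about 4 cm, keep it still for two seconds so that the pointer settles, and set it back down on the bench. Then stand all the pots upright on the floor of the tub and put the lid back on, fully home, without disturbing the other things on the bench.

Things in the scene. Friction and masses are not known exactly. Their poses are not given: they have to be found in the camera images.
- tray: Weighing tray, loose, 250 g: white square 210 x 210, floor 4 thick, blue rim 16 high. Fences 16 high, 3 thick, cross it 34 either side of its middle in x and y, leaving four corner bays 65 x 65 for one pot each, centred 68 out in both x and y. A fixed aluminium column (scale tube), 26 dia, rises in its middle to 125; the red handle comes out of its top. Origin: centre of its underside; z up.
- scale_grip (a point): Centre of the red T-handle bar of the sprung hand scale, 168 above the tray's underside when slack. Bar 70 long along its x (= the tray's x), 16 thick along y, 24 high, on a 10 dia rod. Pulled up, it slides up out of the column against the spring before the tray leaves the bench. Its x, y, z axes are the tray's.
- scale (a joint): Stretch of the scale's spring in m: 0 slack, at most 0.06; 250 N/m. The tray with pots (0.35 to 0.6 kg) stretches it 14 to 24 mm when it hangs.
- tub: Grey open food tub, fixed to the bench: outside 218 (its x) x 128 (its y) x 65 high, walls and floor 4. Origin: centre of its underside; z up. Room inside for four pots in two rows of two (about 48 out from the middle along x and 28 along y).
- lid_grip (a point): Middle of the white bar handle of the tub's loose blue lid. Lid plate 230 (x) x 140 (y) x 6; handle 70 long (x), 14 thick (y), reaching from the plate up to 48 above the plate's underside; this point lies 32 above the plate's underside. A rounded lip 7 deep below the plate goes inside the tub's wall with 4 mm play all round. On the tub this point is 97 above the bench; in the cradle 42. Lid 140 g. x along the handle, z up.
- cradle: Lid cradle, fixed to the bench: black floor plate 250 (x) x 160 (y) x 3 with steel guides 25 high round it at its corners; the lid lies in it flat, same way up, long side along its x (either way round), with 10 mm play. Origin: centre of its underside; z up.
- pan: Delivery sheet pan, fixed: steel, 190 x 190, floor 3 thick, rim 10 high; the pots stand on it at the start. Origin: centre of its underside.
- pot_a_mid (a point): Centre of the dark red sealed portion pot with white lid, upright cylinder 40 dia x 50 high, 60 to 110 g; this point is 25 above its underside, z along its axis. None if this pot is absent (two or three pots are there).
- pot_b_mid (a point): Centre of the amber sealed portion pot with white lid, upright cylinder 40 dia x 50 high, 60 to 110 g; this point is 25 above its underside, z along its axis. None if this pot is absent (two or three pots are there).
- pot_c_mid (a point): Centre of the green sealed portion pot with white lid, upright cylinder 40 dia x 50 high, 60 to 110 g; this point is 25 above its underside, z along its axis. None if this pot is absent (two or three pots are there).
- pot_d_mid (a point): Centre of the brown sealed portion pot with white lid, upright cylinder 40 dia x 50 high, 60 to 110 g; this point is 25 above its underside, z along its axis. None if this pot is absent (two or three pots are there).
- sauce: Bystander, not to be disturbed: yellow bottle, 60 dia x 170. Origin at the centre of its underside.
- salt: Bystander, not to be disturbed: shaker jar with steel cap, 60 dia x 80. Origin at the centre of its underside.
- spoon: Bystander, not to be disturbed: steel spoon, 200 long. Origin at the centre of its underside.
- probe: Bystander, not to be disturbed: orange thermometer with thin steel probe, 130 long, 15 high. Origin at the centre of its underside (about half-way along).
- tape: Bystander, not to be disturbed: roll of paper labels on a black stand, 75 x 60 x 64. Origin at the centre of its underside.
- tote: Bystander, not to be disturbed: small empty clear open box, 140 x 110 x 70. Origin at the centre of its underside.

How it is judged:
On the way, in this order (a step that is already met when the one before it is completed fails the run):
1. the lid lies flat in the cradle (x of lid_grip in the frame of cradle between -0.02 and 0.02 m and y of lid_grip in the frame of cradle between -0.02 and 0.02 m and z of lid_grip in the frame of cradle between 0.03 and 0.05 m and angle between lid_grip's own z axis and vertical below 0.08 rad), for 0.3 s.
2. every pot stands upright on the floor of the weighing tray, which rests on the bench (x of pot_a_mid in the frame of tray between -0.1 and 0.1 m and y of pot_a_mid in the frame of tray between -0.1 and 0.1 m and z of pot_a_mid in the frame of tray between 0.015 and 0.045 m and angle between each of pot_a_mid, pot_b_mid, pot_c_mid, pot_d_mid's own z axis and vertical below 0.4 rad and x of pot_b_mid in the frame of tray between -0.1 and 0.1 m and y of pot_b_mid in the frame of tray between -0.1 and 0.1 m and z of pot_b_mid in the frame of tray between 0.015 and 0.045 m and x of pot_c_mid in the frame of tray between -0.1 and 0.1 m and y of pot_c_mid in the frame of tray between -0.1 and 0.1 m and z of pot_c_mid in the frame of tray between 0.015 and 0.045 m and x of pot_d_mid in the frame of tray between -0.1 and 0.1 m and y of pot_d_mid in the frame of tray between -0.1 and 0.1 m and z of pot_d_mid in the frame of tray between 0.015 and 0.045 m and height (world z) of tray below 0.006 m and angle between tray's own z axis and vertical below 0.05 rad and value of joint scale below 0.004 m), for 0.3 s.
3. the tray with every pot aboard hangs from its stretched scale, over 25 mm clear of the bench, level within 0.15 rad and still, for 1 s (x of pot_a_mid in the frame of tray between -0.1 and 0.1 m and y of pot_a_mid in the frame of tray between -0.1 and 0.1 m and z of pot_a_mid in the frame of tray between 0.015 and 0.045 m and angle between each of pot_a_mid, pot_b_mid, pot_c_mid, pot_d_mid's own z axis and vertical below 0.4 rad and x of pot_b_mid in the frame of tray between -0.1 and 0.1 m and y of pot_b_mid in the frame of tray between -0.1 and 0.1 m and z of pot_b_mid in the frame of tray between 0.015 and 0.045 m and x of pot_c_mid in the frame of tray between -0.1 and 0.1 m and y of pot_c_mid in the frame of tray between -0.1 and 0.1 m and z of pot_c_mid in the frame of tray between 0.015 and 0.045 m and x of pot_d_mid in the frame of tray between -0.1 and 0.1 m and y of pot_d_mid in the frame of tray between -0.1 and 0.1 m and z of pot_d_mid in the frame of tray between 0.015 and 0.045 m and height (world z) of tray above 0.025 m and angle between tray's own z axis and vertical below 0.15 rad and value of joint scale above 0.009 m and velocity of joint scale between -0.02 and 0.02 m/s and linear speed of tray below 0.03 m/s), for 1 s.
4. the tray rests on the bench again, scale slack (height (world z) of tray below 0.006 m and angle between tray's own z axis and vertical below 0.05 rad and value of joint scale below 0.004 m), for 0.3 s.
5. every pot stands upright on the floor of the tub (x of pot_a_mid in the frame of tub between -0.1 and 0.1 m and y of pot_a_mid in the frame of tub between -0.056 and 0.056 m and z of pot_a_mid in the frame of tub between 0.015 and 0.045 m and angle between each of pot_a_mid, pot_b_mid, pot_c_mid, pot_d_mid's own z axis and vertical below 0.2 rad and x of pot_b_mid in the frame of tub between -0.1 and 0.1 m and y of pot_b_mid in the frame of tub between -0.056 and 0.056 m and z of pot_b_mid in the frame of tub between 0.015 and 0.045 m and x of pot_c_mid in the frame of tub between -0.1 and 0.1 m and y of pot_c_mid in the frame of tub between -0.056 and 0.056 m and z of pot_c_mid in the frame of tub between 0.015 and 0.045 m and x of pot_d_mid in the frame of tub between -0.1 and 0.1 m and y of pot_d_mid in the frame of tub between -0.056 and 0.056 m and z of pot_d_mid in the frame of tub between 0.015 and 0.045 m), for 0.3 s.
At the end, for the whole second after the job is handed in: Every pot stands upright (0.2 rad) on the floor of the tub; the lid is home on the tub (within 12 mm sideways, 5 mm in height, 0.04 rad of level); the weighing tray rests flat on the bench with its scale slack (all of step 4 and all of step 5 and x of lid_grip in the frame of tub between -0.012 and 0.012 m and y of lid_grip in the frame of tub between -0.012 and 0.012 m and z of lid_grip in the frame of tub between 0.09 and 0.1015 m and angle between lid_grip's own z axis and vertical below 0.04 rad); the robot touches nothing.
It fails at once if a bystander is moved by more than 30 mm (distance of any of sauce, salt, spoon, probe, tape, tote from where it was at the start of the episode above 0.03 m).
Of pot_a, pot_b, pot_c, pot_d only 2 to 3 are there at a start; the rules pass over those that are not, and their reading is None.
At some moment in a run one of pot_a, pot_b, pot_c, pot_d may be knocked a few centimetres aside while the robot is not near it.
It also fails if it takes over 210 s, if anything falls off the work surface, if the arm or the gripper's body presses on something with over 40 N, if the wrist force passes 120 N, or if a joint passes its speed limit or range.

## Working session

There is one attempt and no reset: what is moved stays moved. The work goes in short steps, Python scripts to look and compute and a tool call to move; the robot and the scene stay as the last step left them, time stands still between calls to the robot, and variables do not carry over. Pictures are saved under pics/ and viewed, and the job is handed in when it is done.

Besides the shell and the picture viewer there is one more tool, called by a JSON object that holds its "fn" and its "kwargs", one argument or row to a line. arm_command: Moves the arm, as the interface text tells. Its arguments: {"type":"object","properties":{"plan":{"type":"array","items":{"type":"array"}},"newtons":{"type":"number"}},"required":["plan"]}

```bash
mkdir -p pics; python3 - <<'E'
from cell import r
import cv2
s=r.read_state()
print(s)
for n in("scene","top"):
    p,d=r.get_image(n); cv2.imwrite(f"pics/{n}0.png",p)
    c=r.get_calibration(n); print(n,c)
E
```

```text
{'time_s': 0.0, 'joint_pos': array([ 1.09541170e+00,  1.24512180e-01,  1.65166777e+00,  3.47080121e-05,
        1.36752317e+00, -8.25793572e-02]), 'qd': array([-0.00119368,  0.00081476,  0.0002309 ,  0.00053633, -0.00057234,
        0.00152331]), 'joint_torque': array([ 3.87327309e-03, -4.23590255e+01, -3.65469217e+01,  2.41442522e-04,
        6.67258122e-03, -1.62722836e-05]), 'ee_pos': array([0.24855682, 0.59999184, 0.25505208]), 'tcp_rot': array([ 4.96977428e-04,  8.31500603e-01,  5.55522847e-01, -9.31032707e-04]), 'ft_force': array([-1.31138053,  0.069666  ,  0.2661877 ]), 'moment': array([ 0.01360273, -0.02995528, -0.05099519]), 'opening': 0.9957089777273113}
scene {'intrinsics': array([[410.35327892,   0.        , 255.16424586],
       [  0.        , 410.35327892, 189.87481883],
       [  0.        ,   0.        ,   1.        ]]), 'dist': array([0.01079622, 0.        , 0.        , 0.        , 0.        ]), 'xyz': array([1.39788372, 0.01946058, 1.47276003]), 'rotation': array([-0.18673787,  0.67283485,  0.68819366, -0.19700689])}
top {'intrinsics': array([[385.21643057,   0.        , 254.562096  ],
       [  0.        , 385.21643057, 191.61127892],
       [  0.        ,   0.        ,   1.        ]]), 'dist': array([0.01556009, 0.        , 0.        , 0.        , 0.        ]), 'xyz': array([4.89497823e-01, 4.82724588e-04, 1.55273574e+00]), 'rotation': array([-0.01632453,  0.71071946, -0.70310672,  0.01588387])}
```

View pics/scene0.png

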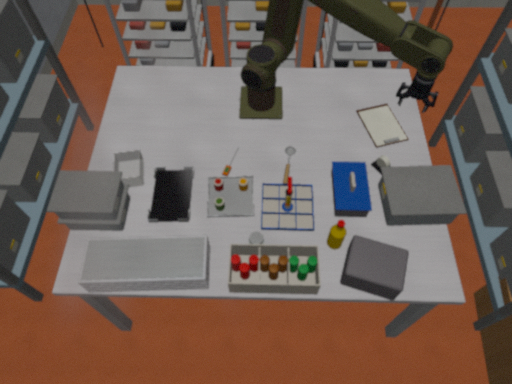

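View pics/top0.png

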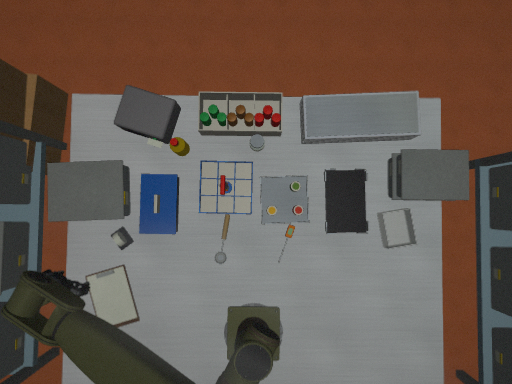

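The scene view shows the tub with its blue lid at (352,188), the tray at (288,205), the pan with three pots (red, amber, green) at (230,195) and the black cradle at (172,193). The top view agrees: tub (159,204), tray (226,187), pan (285,199), cradle (346,201).

```bash
cat > h.py <<'E'
from cell import r
import numpy as np, cv2
from scipy.spatial.transform import Rotation as R
def rot(q): return R.from_quat([q[1],q[2],q[3],q[0]]).as_matrix()
C={}
def cal(n):
    if n not in C: C[n]=r.get_calibration(n)
    return C[n]
def cloud(n,d):
    c=cal(n); K=c['intrinsics']; h,w=d.shape
    u,v=np.meshgrid(np.arange(w),np.arange(h))
    p=cv2.undistortPoints(np.stack([u,v],-1).reshape(-1,1,2).astype(float),K,c['dist']).reshape(h,w,2)
    P=np.dstack([p[...,0]*d,p[...,1]*d,d])
    return P@rot(c['rotation']).T+c['xyz']
def proj(n,P):
    c=cal(n); M=rot(c['rotation']).T
    rv=cv2.Rodrigues(M)[0]
    return cv2.projectPoints(np.array(P,float).reshape(-1,1,3),rv,-M@c['xyz'],c['intrinsics'],c['dist'])[0].reshape(-1,2)
def rect(P):
    (c,s,a)=cv2.minAreaRect(np.ascontiguousarray(P[:,:2]*1000).astype(np.float32)); return np.round(c,1),np.round(s,1),round(a,2)
E
python3 - <<'E'
from h import *
for cam in("top","scene"):
    p,d=r.get_image(cam); W=cloud(cam,d); np.save(f"pics/{cam}W.npy",W); 
    for n in "tray scale_grip tub lid_grip cradle pan pot_a_mid pot_b_mid pot_c_mid pot_d_mid sauce salt spoon probe tape tote".split():
        for o in r.cut_out(cam,n)[:2]:
            if o['confidence']<.3: continue
            m=o['pixels']&(d>0); P=W[m]
            z=np.percentile(P[:,2],[5,50,97]).round(3)
            print(cam,n,round(o['confidence'],2),o['bbox'],m.sum(),'med',np.median(P,0).round(3),'z',z,rect(P))
E
```

```text
top tray 0.95 [196.2, 160.8, 254.0, 214.6] 2654 med [0.574 0.114 0.006] z [0.    0.006 0.178] (array([577.8, 118.2]), array([209.2, 209.9]), 89.14)
top scale_grip 0.52 [220.0, 173.7, 227.3, 195.9] 90 med [0.571 0.118 0.18 ] z [0.175 0.18  0.185] (array([574.4, 118.2]), array([64.2, 15. ]), 0.53)
top tub 0.61 [174.5, 180.9, 179.1, 229.3] 91 med [0.523 0.309 0.021] z [0.004 0.021 0.04 ] (array([506.5, 308.3]), array([  4.2, 207.7]), 89.48)
top lid_grip 0.81 [136.5, 176.0, 176.6, 234.7] 2166 med [0.509 0.369 0.073] z [0.067 0.073 0.11 ] (array([507.9, 384.9]), array([165.7, 228.5]), 89.89)
top cradle 0.61 [323.9, 165.7, 368.8, 235.4] 2613 med [ 0.53  -0.362  0.004] z [-0.001  0.004  0.023] (array([ 531.2, -360.9]), array([264.1, 170.1]), 1.08)
top pan 0.6 [260.2, 174.4, 309.3, 225.8] 2072 med [ 0.532 -0.113  0.005] z [-0.001  0.005  0.016] (array([ 530.2, -117.9]), array([196.4, 195.8]), 3.83)
top pot_a_mid 0.56 [289.4, 203.1, 305.1, 214.6] 84 med [ 0.488 -0.164  0.054] z [0.028 0.054 0.061] (array([ 490. , -165.8]), array([35.4, 35.1]), 2.38)
top pot_a_mid 0.54 [246.8, 134.7, 266.0, 14
[... 3643 characters left out ...]
ed [ 0.752 -0.004  0.08 ] z [0.003 0.08  0.087] (array([731.3,  -3.3]), array([93.2, 58.8]), 3.41)
scene spoon 0.76 [285.5, 144.7, 295.4, 183.4] 151 med [0.313 0.124 0.015] z [0.002 0.015 0.024] (array([363.2, 117.6]), array([ 44.3, 195.9]), 75.78)
scene probe 0.62 [222.3, 167.5, 230.9, 176.3] 45 med [ 0.41  -0.139  0.017] z [0.01  0.017 0.021] (array([ 405.3, -138.3]), array([22. , 45.6]), 69.92)
scene tape 0.72 [371.2, 155.6, 390.1, 175.8] 178 med [0.373 0.517 0.04 ] z [0.008 0.04  0.068] (array([371.2, 517.9]), array([62.2, 46.3]), 34.22)
scene tote 0.87 [112.9, 147.0, 145.9, 184.5] 914 med [ 0.396 -0.552  0.028] z [0.002 0.028 0.073] (array([ 447.7, -549.6]), array([199.2, 114.5]), 9.87)
```

```bash
python3 - <<'E'
from h import *
T=np.load("pics/topW.npy").reshape(-1,3);S=np.load("pics/sceneW.npy").reshape(-1,3)
def box(P,x0,x1,y0,y1,z0,z1):
    return P[(P[:,0]>x0)&(P[:,0]<x1)&(P[:,1]>y0)&(P[:,1]<y1)&(P[:,2]>z0)&(P[:,2]<z1)]
def rep(n,*b):
    for k,P in(("top",T),("scene",S),("both",np.vstack([T,S]))):
        q=box(P,*b); 
        if len(q)>3: print(n,k,len(q),'mean',q.mean(0).round(4),'rng',np.percentile(q,[1],0).round(3),np.percentile(q,[99],0).round(3),rect(q))
rep("lidplate",.35,.66,.28,.45,.062,.082)
rep("lidhandle",.42,.6,.32,.42,.092,.13)
rep("cradle plate",.35,.7,-.47,-.25,.015,.04)
rep("grip",.5,.65,.05,.19,.165,.2)
rep("trayrim",.44,.72,-.0,.24,.011,.03)
rep("tubwall",.38,.64,.28,.45,.01,.05)
rep("red",.46,.53,-.2,-.13,.045,.07)
rep("amb",.46,.53,-.1,-.03,.045,.07)
rep("grn",.55,.62,-.2,-.12,.045,.07)
for n,b in dict(greyL=(.3,.75,.44,.8),greyTL=(.7,1.,.3,.6),bin=(.7,1,-.1,.25),clear=(.7,1,-.7,-.15),greyR=(.4,.75,-.9,-.45)).items():
    rep(n,*b,.03,.5)
E
```

```text
lidplate top 2070 mean [0.5072 0.3715 0.0727] rng [[0.395 0.303 0.065]] [[0.621 0.44  0.08 ]] (array([507.9, 372.6]), array([141.1, 228.5]), 89.89)
lidplate scene 1598 mean [0.5116 0.3711 0.0725] rng [[0.393 0.303 0.065]] [[0.619 0.441 0.08 ]] (array([505.2, 372.8]), array([142.7, 238.3]), 89.91)
lidplate both 3668 mean [0.5092 0.3713 0.0726] rng [[0.394 0.303 0.065]] [[0.62 0.44 0.08]] (array([505.2, 372.8]), array([142.7, 238.3]), 89.91)
lidhandle top 91 mean [0.5082 0.3697 0.1112] rng [[0.475 0.364 0.094]] [[0.542 0.377 0.12 ]] (array([508.8, 370.1]), array([67.6, 14. ]), 0.44)
lidhandle scene 80 mean [0.5106 0.3705 0.1099] rng [[0.473 0.364 0.094]] [[0.544 0.379 0.12 ]] (array([508.7, 371.2]), array([16.1, 71.4]), 89.54)
lidhandle both 171 mean [0.5094 0.3701 0.1106] rng [[0.474 0.364 0.094]] [[0.543 0.379 0.12 ]] (array([508.7, 371.2]), array([16.1, 71.4]), 89.54)
cradle plate top 113 mean [ 0.5306 -0.3726  0.0251] rng [[ 0.399 -0.448  0.016]] [[ 0.658 -0.275  0.033]] (array([ 527.2, -360.3]), array([257.6, 168. ]), 1.96)
cradle plate scene 144 mean [ 0.5242 -0.3657  0.0226] rng
[... 4470 characters left out ...]
46 -0.179  0.183]] (array([ 814.8, -436.6]), array([254.9, 513.8]), 2.86)
clear both 12918 mean [ 0.8476 -0.4064  0.1058] rng [[ 0.701 -0.666  0.034]] [[ 0.945 -0.179  0.184]] (array([ 814.6, -436.8]), array([255. , 514.4]), 2.9)
greyR top 4259 mean [ 0.609  -0.6176  0.1634] rng [[ 0.416 -0.754  0.036]] [[ 0.708 -0.494  0.189]] (array([ 554.8, -622.2]), array([268.8, 313.1]), 89.03)
greyR scene 4302 mean [ 0.6327 -0.621   0.1499] rng [[ 0.426 -0.755  0.033]] [[ 0.71  -0.496  0.19 ]] (array([ 557.3, -625.2]), array([277.2, 313.3]), 89.32)
greyR both 8561 mean [ 0.6209 -0.6193  0.1567] rng [[ 0.42  -0.755  0.034]] [[ 0.71  -0.495  0.19 ]] (array([ 556.4, -625.2]), array([277.2, 315.1]), 89.32)
```

```bash
cat >> h.py <<'E'
def st():
    s=r.read_state(); M=rot(s['tcp_rot']); return s,M
def go(x,y,z,yawdeg=None):
    "shift in tool axes cm to target, after turn to yaw of tool x"
    s,M=st(); th=np.arctan2(M[1,0],M[0,0])
    t=0
    if yawdeg is not None:
        t=(th-np.radians(yawdeg)+np.pi/2)%np.pi-np.pi/2
        th=th-t
    d=np.array([x,y,z])-s['ee_pos']
    print('t',round(s['time_s'],2),'pos',s['ee_pos'].round(4),'tilt',np.degrees(np.arccos(-M[2,2])).round(2),'yaw',np.degrees(np.arctan2(M[1,0],M[0,0])).round(1),'f',s['ft_force'].round(1),'open',round(s['opening'],3))
    if yawdeg is not None: print('turn',round(t,4))
    # horizontal in final yaw frame
    print('tool shift cm',np.round(100*np.array([d[0]*np.cos(th)+d[1]*np.sin(th),d[0]*np.sin(th)-d[1]*np.cos(th),-d[2]]),2))
E
python3 -c "
from h import *
go(.508,.371,.18,90)"
```

```text
t 1.8 pos [0.2488 0.6005 0.2563] tilt 0.0 yaw 67.5 f [-0.1  0.  -1.2] open 1.002
turn -0.3927
tool shift cm [-22.95  25.92   7.63]
```

{"fn": "arm_command", "kwargs": {
  "plan": [
    [1, [0, 0, 0], -0.14],
    [1, [0, 0, 0], -0.14],
    [1, [0, 0, 0], -0.112]
  ]
}}

```text
time_s: 2.1
ee_pos: [0.2488, 0.6005, 0.2563]
tcp_rot: [-0.0, 0.706, 0.709, 0.0]
ft_force: [-0.4, 0.2, 0.0]
opening: 1.0
```

{"fn": "arm_command", "kwargs": {
  "plan": [
    [1, [-3.2, 3.7, 0], 0],
    [1, [-3.3, 3.7, 0], 0],
    [1, [-3.3, 3.7, 0], 0],
    [1, [-3.3, 3.7, 0], 0],
    [1, [-3.3, 3.7, 0], 0],
    [1, [-3.3, 3.7, 0], 0],
    [1, [-3.3, 3.7, 0], 0],
    [1, [0, 0, 4], 0]
  ]
}}

```text
time_s: 2.9
ee_pos: [0.515, 0.3683, 0.2234]
tcp_rot: [0.003, 0.71, 0.705, 0.007]
ft_force: [1.2, 0.8, -0.2]
opening: 1.0
```

```bash
python3 -c "
from h import *
go(.508,.371,.104,90)"
```

```text
t 2.9 pos [0.515  0.3683 0.2234] tilt 0.84 yaw 89.6 f [ 1.2  0.8 -0.2] open 1.0
turn -0.007
tool shift cm [ 0.27 -0.7  11.94]
```

{"fn": "arm_command", "kwargs": {
  "plan": [
    [1, [0, 0, 3], 0],
    [1, [0, 0, 3], 0],
    [1, [0, 0, 2], 0],
    [1, [0, 0, 0], 0],
    [1, [0, 0, 0], 0]
  ]
}}

```text
time_s: 3.4
ee_pos: [0.5077, 0.3703, 0.1366]
tcp_rot: [-0.0, 0.707, 0.707, -0.0]
ft_force: [0.3, 1.0, 0.4]
opening: 1.001
```

```bash
python3 -c "
from h import *
go(.508,.371,.104,90)
p,d=r.get_image('scene'); cv2.imwrite('pics/a1.png',cv2.resize(p[110:270,270:470],None,fx=3,fy=3))"
```

```text
t 3.4 pos [0.5077 0.3703 0.1366] tilt 0.01 yaw 90.0 f [0.3 1.  0.4] open 1.001
turn -0.0008
tool shift cm [0.07 0.03 3.26]
```

View pics/a1.png

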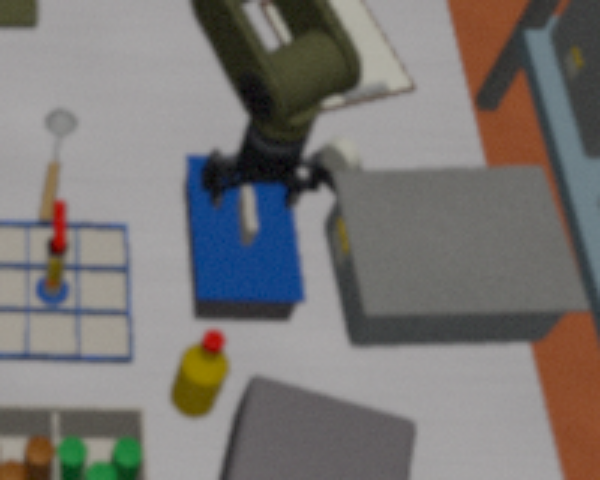

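The open jaws straddle the white handle at about (250,215) in the crop, so I go down and grip.

{"fn": "arm_command", "kwargs": {
  "plan": [
    [1, [0, 0, 1.6], 0],
    [1, [0, 0, 1.6], 0],
    [1, [0, 0, 0], 0],
    [0, [0, 0, 0], 0],
    [0, [0, 0, 0], 0],
    [0, [0, 0, 0], 0],
    [0, [0, 0, 0], 0],
    [0, [0, 0, 0], 0]
  ],
  "newtons": 40
}}

```text
time_s: 4.25
ee_pos: [0.5079, 0.3705, 0.105]
tcp_rot: [0.0, 0.707, 0.707, 0.001]
ft_force: [-2.5, -1.3, 0.7]
opening: 0.158
```

{"fn": "arm_command", "kwargs": {
  "plan": [
    [0, [0, 0, 0], 0],
    [0, [0, 0, 0], 0],
    [0, [0, 0, -0.5], 0],
    [0, [0, 0, -1], 0],
    [0, [0, 0, -1.5], 0],
    [0, [0, 0, -2], 0]
  ]
}}

```text
time_s: 4.85
ee_pos: [0.5072, 0.37, 0.1548]
tcp_rot: [-0.0, 0.707, 0.707, -0.001]
ft_force: [0.3, -0.9, -2.0]
opening: 0.158
```

{"fn": "arm_command", "kwargs": {
  "plan": [
    [0, [0, 0, -3], 0],
    [0, [0, 0, -3], 0],
    [0, [0, 0, -4], 0],
    [0, [0, 0, -3], 0],
    [0, [0, 0, 0], 0],
    [0, [-2, 0, 0], 0],
    [0, [-3, 0, 0], 0],
    [0, [-4, 0, 0], 0]
  ]
}}

```text
time_s: 5.65
ee_pos: [0.5064, 0.279, 0.2822]
tcp_rot: [-0.001, 0.707, 0.707, -0.002]
ft_force: [1.4, 0.9, -0.5]
opening: 0.163
```

{"fn": "arm_command", "kwargs": {
  "plan": [
    [0, [-4, 0, 0], 0],
    [0, [-4, 0, 0], 0],
    [0, [-4, 0, 0], 0],
    [0, [-4, 0, 0], 0],
    [0, [-4, 0, 0], 0],
    [0, [-4, 0, 0], 0],
    [0, [-4, 0, 0], 0],
    [0, [-4, 0, 0], 0]
  ]
}}

```text
time_s: 6.45
ee_pos: [0.5056, -0.0418, 0.2824]
tcp_rot: [-0.001, 0.708, 0.707, -0.001]
ft_force: [0.5, -0.1, -1.1]
opening: 0.159
```

{"fn": "arm_command", "kwargs": {
  "plan": [
    [0, [-4, 0, 0], 0],
    [0, [-4, 0, 0], 0],
    [0, [-4, 0, 0], 0],
    [0, [-4, 0, 0], 0],
    [0, [-4, 0, 0], 0],
    [0, [-3, 0, 0], 0],
    [0, [-2, 0, 0], -0.03],
    [0, [0, 0, 0], 0]
  ]
}}

```text
time_s: 7.25
ee_pos: [0.5052, -0.2919, 0.2821]
tcp_rot: [-0.002, 0.698, 0.716, -0.001]
ft_force: [-0.2, 0.5, -1.2]
opening: 0.163
```

{"fn": "arm_command", "kwargs": {
  "plan": [
    [0, [-2, 0.5, 0], 0],
    [0, [-2, 0.5, 0], 0],
    [0, [-1, 0.5, 0], 0],
    [0, [0, 0, 0], 0],
    [0, [0, 0, 0], 0],
    [0, [0, 0, 0], 0]
  ]
}}

```text
time_s: 7.85
ee_pos: [0.5234, -0.3383, 0.2841]
tcp_rot: [-0.0, 0.696, 0.718, 0.0]
ft_force: [-0.6, 0.2, -1.7]
opening: 0.158
```

```bash
python3 -c "
from h import *
go(.527,-.361,.055,91.7)
p,d=r.get_image('scene'); cv2.imwrite('pics/a2.png',cv2.resize(p[90:270,70:320],None,fx=3,fy=3))"
```

```text
t 7.85 pos [ 0.5234 -0.3383  0.2841] tilt 0.05 yaw 91.7 f [-0.6  0.2 -1.7] open 0.158
turn 0.0002
tool shift cm [-2.28  0.3  22.91]
```

View pics/a2.png

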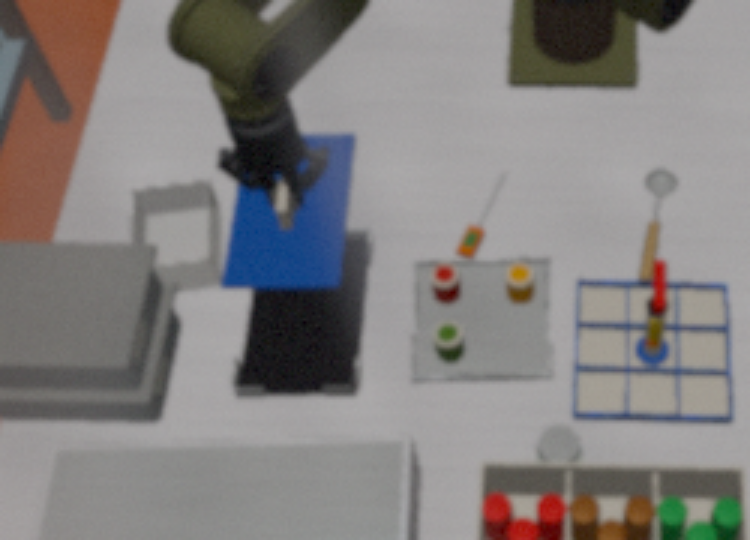

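The lid hangs level at crop (290,210), beside and above the cradle at (300,330), so I shift over it and lower.

{"fn": "arm_command", "kwargs": {
  "plan": [
    [0, [-1.2, 0.3, 2], 0],
    [0, [-1.1, 0, 3], 0],
    [0, [0, 0, 4], 0],
    [0, [0, 0, 4], 0],
    [0, [0, 0, 3], 0],
    [0, [0, 0, 2], 0],
    [0, [0, 0, 0], 0],
    [0, [0, 0, 0], 0]
  ]
}}

```text
time_s: 8.7
ee_pos: [0.5274, -0.3619, 0.1048]
tcp_rot: [0.0, 0.697, 0.718, 0.0]
ft_force: [-0.4, -0.2, -1.1]
opening: 0.157
```

```bash
python3 -c "
from h import *
go(.527,-.361,.050,91.7)
p,d=r.get_image('top'); cv2.imwrite('pics/a3.png',cv2.resize(p[130:260,290:450],None,fx=4,fy=4))
W=cloud('top',d).reshape(-1,3); q=W[(W[:,0]<.75)&(W[:,1]<-.2)&(abs(W[:,2]-.075)<.012)&(W[:,1]>-.47)];print(len(q),rect(q))"
```

```text
t 8.7 pos [ 0.5274 -0.3619  0.1048] tilt 0.01 yaw 91.7 f [-0.4 -0.2 -1.1] open 0.157
turn 0.0
tool shift cm [ 0.09 -0.04  5.48]
946 (array([ 531.7, -359.5]), array([219.4, 140.6]), 1.3)
```

View pics/a3.png

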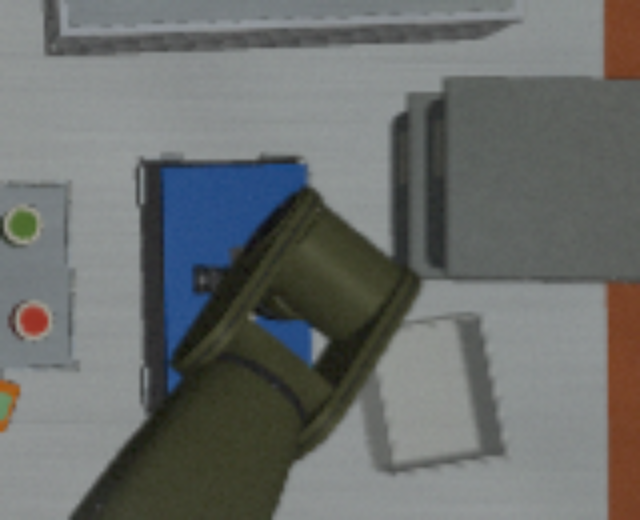

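From above the lid (235,270) lies parallel within the cradle guides, so I lower it and let go.

{"fn": "arm_command", "kwargs": {
  "plan": [
    [0, [0, 0, 2], 0],
    [0, [0, 0, 1.5], 0],
    [0, [0, 0, 1], 0],
    [0, [0, 0, 0.5], 0],
    [0, [0, 0, 0.3], 0],
    [0, [0, 0, 0], 0],
    [0, [0, 0, 0], 0]
  ]
}}

```text
time_s: 9.45
ee_pos: [0.5276, -0.3625, 0.0519]
tcp_rot: [0.0, 0.697, 0.717, 0.0]
ft_force: [0.0, -0.8, -1.1]
opening: 0.156
```

{"fn": "arm_command", "kwargs": {
  "plan": [
    [0, [0, 0, 0.2], 0],
    [0, [0, 0, 0], 0],
    [1, [0, 0, 0], 0],
    [1, [0, 0, 0], 0],
    [1, [0, 0, 0], 0],
    [1, [0, 0, 0], 0],
    [1, [0, 0, -2], 0],
    [1, [0, 0, -3], 0]
  ]
}}

```text
time_s: 10.25
ee_pos: [0.5257, -0.3609, 0.0971]
tcp_rot: [-0.003, 0.697, 0.717, -0.0]
ft_force: [0.3, -0.7, 0.9]
opening: 0.999
```

{"fn": "arm_command", "kwargs": {
  "plan": [
    [1, [0, 0, -4], 0],
    [1, [0, 0, -4], 0],
    [1, [4, 0, -2], 0],
    [1, [4, 0, 0], 0],
    [1, [0, 0, 0], 0]
  ]
}}

```text
time_s: 10.75
ee_pos: [0.5251, -0.279, 0.2005]
tcp_rot: [0.0, 0.695, 0.719, 0.001]
ft_force: [-0.5, 0.0, -0.7]
opening: 0.998
```

```bash
python3 - <<'E'
from h import *
go(.49,-.166,.2,90)
WW=[]
for c in('top','scene'):
    p,d=r.get_image(c); cv2.imwrite(f'pics/a4{c}.png',cv2.resize(p,None,fx=1.5,fy=1.5)); WW.append(cloud(c,d).reshape(-1,3))
    for n in 'pot_a_mid pot_b_mid pot_c_mid'.split():
        o=r.cut_out(c,n)
        if o: 
            P=cloud(c,d)[o[0]['pixels']&(d>0)];P=P[P[:,2]>.045]; print(c,n,o[0]['confidence'],rect(P) if len(P)>5 else None)
W=np.vstack(WW); q=W[(W[:,0]<.75)&(W[:,1]<-.2)&(abs(W[:,2]-.055)<.01)&(W[:,1]>-.47)];print(len(q),q.mean(0),rect(q))
q=W[(W[:,0]<.7)&(W[:,1]<-.2)&(abs(W[:,2]-.016)<.01)&(W[:,1]>-.47)&(W[:,0]>.35)];print(len(q),q.mean(0))
E
```

```text
t 10.75 pos [ 0.5251 -0.279   0.2005] tilt 0.08 yaw 91.9 f [-0.5  0.  -0.7] open 0.998
turn 0.0326
tool shift cm [11.3  -3.51  0.05]
top pot_a_mid 0.47 (array([751.2,  -2.7]), array([57.6, 54.2]), 42.14)
top pot_b_mid 0.39 (array([488.9, -64.9]), array([35. , 35.3]), 0.53)
top pot_c_mid 0.63 None
scene pot_a_mid 0.42 (array([ 489.3, -167.5]), array([38.8, 33.6]), 4.93)
scene pot_b_mid 0.66 (array([490.5, -64.6]), array([37.8, 25. ]), 1.96)
scene pot_c_mid 0.53 (array([ 584.4, -155.9]), array([34.5, 33.4]), 67.63)
97 [ 0.12353227 -0.38210853  0.05642311] (array([ -79.8, -379.4]), array([1281. ,   79.9]), 4.89)
3102 [ 0.54184315 -0.3463891   0.01523813]
```

View pics/a4scene.png

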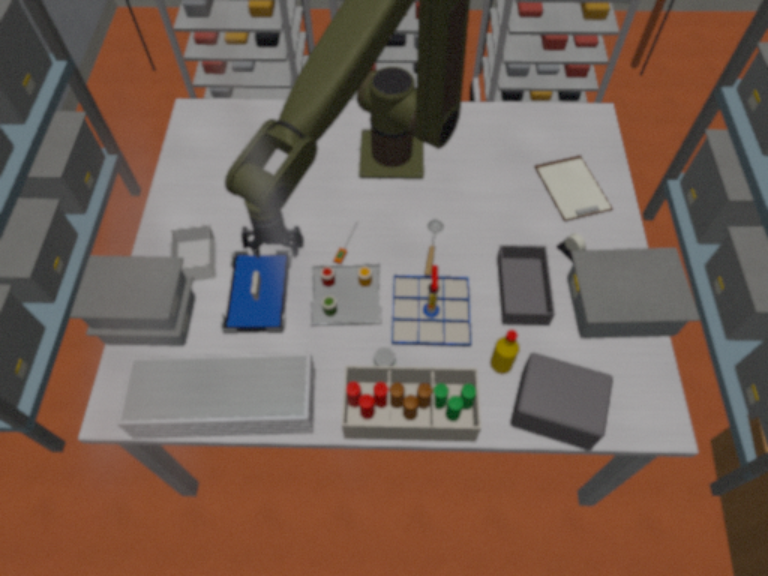

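The scene shows the lid flat in the cradle at (257,290) and the tub open and empty at (525,285); all three pots are unmoved. I now turn the jaws to lie along x.

{"fn": "arm_command", "kwargs": {
  "plan": [
    [1, [0, 0, 0], 0.145],
    [1, [0, 0, 0], 0.145],
    [1, [0, 0, 0], 0.145],
    [1, [0, 0, 0], 0.145],
    [1, [0, 0, 0], 0.145],
    [1, [0, 0, 0], 0.145],
    [1, [0, 0, 0], 0.145],
    [1, [0, 0, 0], 0.145]
  ]
}}

```text
time_s: 11.95
ee_pos: [0.5248, -0.2828, 0.199]
tcp_rot: [-0.0, 0.977, 0.215, -0.0]
ft_force: [-0.1, -0.0, -0.8]
opening: 0.999
```

{"fn": "arm_command", "kwargs": {
  "plan": [
    [1, [0, 0, 0], 0.145],
    [1, [0, 0, 0], 0.145],
    [1, [0, 0, 0], 0.145],
    [1, [0, 0, 0], 0],
    [1, [0, 0, 0], 0]
  ]
}}

```text
time_s: 12.45
ee_pos: [0.5248, -0.2826, 0.1991]
tcp_rot: [-0.0, 1.0, 0.004, -0.0]
ft_force: [-0.4, -0.0, 0.2]
opening: 0.998
```

```bash
python3 -c "
from h import *
go(.583,-.156,.12,0)"
```

```text
t 12.45 pos [ 0.5248 -0.2826  0.1991] tilt 0.02 yaw 0.4 f [-0.4 -0.   0.2] open 0.998
turn 0.0075
tool shift cm [  5.82 -12.66   7.91]
```

Now tool x = +x and tool y = -y. I move over the green pot.

{"fn": "arm_command", "kwargs": {
  "plan": [
    [1, [1.8, -4, 0], 0.0075],
    [1, [2, -4.3, 0], 0],
    [1, [2, -4.3, 0], 0],
    [1, [0, 0, 4], 0],
    [1, [0, 0, 4], 0],
    [1, [0, 0, 0], 0],
    [1, [0, 0, 0], 0]
  ]
}}

```text
time_s: 13.15
ee_pos: [0.5825, -0.1563, 0.119]
tcp_rot: [-0.0, 1.0, -0.001, -0.001]
ft_force: [0.7, 0.1, 0.6]
opening: 0.998
```

```bash
python3 - <<'E'
from h import *
go(.583,-.156,.05,0)
p,d=r.get_image('scene'); cv2.imwrite('pics/a5.png',cv2.resize(p[130:250,150:330],None,fx=4,fy=4))
o=r.cut_out('scene','pot_c_mid'); P=cloud('scene',d)
if o: q=P[o[0]['pixels']&(d>0)];q=q[q[:,2]>.045];print(o[0]['confidence'],q.mean(0),rect(q))
E
```

```text
t 13.15 pos [ 0.5825 -0.1563  0.119 ] tilt 0.11 yaw -0.1 f [0.7 0.1 0.6] open 0.998
turn -0.0015
tool shift cm [ 0.05 -0.03  6.9 ]
0.65 [ 0.58382287 -0.14605913  0.05512851] (array([ 595.9, -146.7]), array([18. , 69.2]), 85.1)
```

View pics/a5.png

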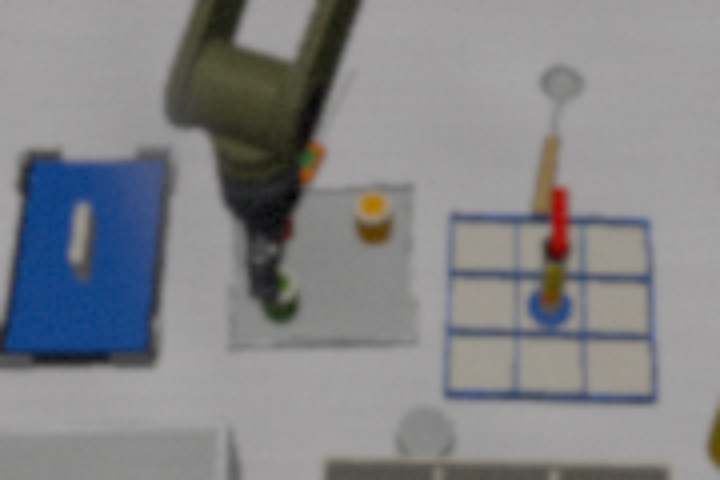

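The gripper is straight above the green pot (280,300). Down and grip.

{"fn": "arm_command", "kwargs": {
  "plan": [
    [1, [0, 0, 2.5], 0],
    [1, [0, 0, 2.5], 0],
    [1, [0, 0, 1.9], 0],
    [1, [0, 0, 0], 0],
    [0, [0, 0, 0], 0],
    [0, [0, 0, 0], 0],
    [0, [0, 0, 0], 0],
    [0, [0, 0, 0], 0]
  ],
  "newtons": 30
}}

```text
time_s: 14.05
ee_pos: [0.5841, -0.1568, 0.0525]
tcp_rot: [0.001, 1.0, -0.001, 0.001]
ft_force: [-1.5, -0.1, 4.6]
opening: 0.461
```

{"fn": "arm_command", "kwargs": {
  "plan": [
    [0, [0, 0, 0], 0],
    [0, [0, 0, -1], 0],
    [0, [0, 0, -2], 0],
    [0, [0, 0, -3], 0],
    [0, [0, 0, -3], 0],
    [0, [0, 0, 0], 0]
  ]
}}

```text
time_s: 14.65
ee_pos: [0.5859, -0.1572, 0.1463]
tcp_rot: [0.002, 1.0, -0.001, 0.005]
ft_force: [0.2, -0.4, -0.5]
opening: 0.456
```

```bash
python3 - <<'E'
from h import *
go(.645,.05,.14,0)
T=[]
for c in('top','scene'):
    p,d=r.get_image(c); T.append(cloud(c,d).reshape(-1,3))
    cv2.imwrite(f'pics/a6{c}.png',cv2.resize(p[130:250,150:330],None,fx=4,fy=4))
W=np.vstack(T)
q=W[(abs(W[:,0]-.508)<.13)&(abs(W[:,1]-.371)<.08)&(abs(W[:,2]-.065)<.01)];print(len(q),q.mean(0),rect(q))
E
```

```text
t 14.65 pos [ 0.5859 -0.1572  0.1463] tilt 0.57 yaw -0.1 f [ 0.2 -0.4 -0.5] open 0.456
turn -0.0023
tool shift cm [  5.91 -20.72   0.63]
552 [0.51212161 0.37477076 0.06473236] (array([507.8, 372.4]), array([130.6, 228.4]), 89.41)
```

View pics/a6scene.png

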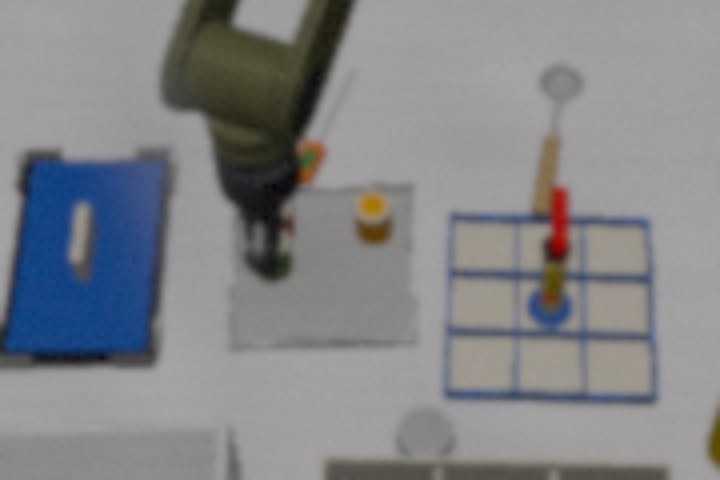

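{"fn": "arm_command", "kwargs": {
  "plan": [
    [0, [1, -3, 0], 0],
    [0, [1, -4, 0], 0],
    [0, [1, -4, 0], 0],
    [0, [1, -4, 0], 0],
    [0, [1, -3.5, 0], 0],
    [0, [0.9, -2.1, 0], 0],
    [0, [0, 0, 0], 0],
    [0, [0, 0, 0], 0]
  ]
}}

```text
time_s: 15.55
ee_pos: [0.6413, 0.0499, 0.1382]
tcp_rot: [0.0, 1.0, -0.001, -0.002]
ft_force: [0.2, 0.3, -1.1]
opening: 0.458
```

```bash
python3 - <<'E'
from h import *
go(.645,.05,.055,0)
E
```

```text
t 15.55 pos [0.6413 0.0499 0.1382] tilt 0.21 yaw -0.1 f [ 0.2  0.3 -1.1] open 0.458
turn -0.0014
tool shift cm [ 0.37 -0.01  8.32]
```

{"fn": "arm_command", "kwargs": {
  "plan": [
    [0, [0.3, 0, 2], 0],
    [0, [0, 0, 2], 0],
    [0, [0, 0, 2], 0],
    [0, [0, 0, 1.4], 0],
    [0, [0, 0, 0.6], 0],
    [0, [0, 0, 0], 0],
    [0, [0, 0, 0], 0]
  ]
}}

```text
time_s: 16.25
ee_pos: [0.646, 0.0493, 0.0611]
tcp_rot: [0.0, 1.0, -0.001, 0.001]
ft_force: [0.3, -0.4, -0.2]
opening: 0.462
```

```bash
python3 - <<'E'
from h import *
go(.645,.05,.055,0)
E
```

```text
t 16.25 pos [0.646  0.0493 0.0611] tilt 0.07 yaw -0.2 f [ 0.3 -0.4 -0.2] open 0.462
turn -0.0029
tool shift cm [-0.1  -0.07  0.61]
```

{"fn": "arm_command", "kwargs": {
  "plan": [
    [0, [0, 0, 0.3], 0],
    [0, [0, 0, 0], 0],
    [0, [0, 0, 0], 0]
  ]
}}

```text
time_s: 16.55
ee_pos: [0.6457, 0.0497, 0.0579]
tcp_rot: [0.0, 1.0, -0.001, 0.0]
ft_force: [-0.0, 0.5, -0.8]
opening: 0.457
```

```bash
python3 - <<'E'
from h import *
go(.645,.05,.055,0)
p,d=r.get_image('scene'); cv2.imwrite('pics/a7.png',cv2.resize(p[160:250,230:350],None,fx=5,fy=5))
E
```

```text
t 16.55 pos [0.6457 0.0497 0.0579] tilt 0.05 yaw -0.1 f [-0.   0.5 -0.8] open 0.457
turn -0.0024
tool shift cm [-0.07 -0.03  0.29]
```

View pics/a7.png

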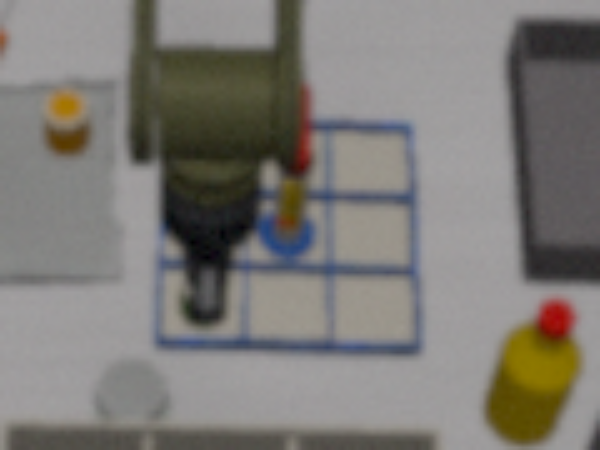

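The green pot is inside the near-left bay (200,305) and still just off the floor. A little lower, then release.

{"fn": "arm_command", "kwargs": {
  "plan": [
    [0, [0, 0, 0.3], 0],
    [0, [0, 0, 0.1], 0],
    [0, [0, 0, 0], 0]
  ]
}}

```text
time_s: 16.9
ee_pos: [0.6455, 0.0497, 0.0536]
tcp_rot: [-0.0, 1.0, -0.001, -0.0]
ft_force: [-1.6, -0.5, 1.5]
opening: 0.459
```

{"fn": "arm_command", "kwargs": {
  "plan": [
    [0.75, [0, 0, 0], 0],
    [0.75, [0, 0, 0], 0],
    [0.75, [0, 0, 0], 0],
    [0.75, [0, 0, 0], 0],
    [0.75, [0, 0, -2], 0],
    [0.75, [0, 0, -3], 0],
    [0.8, [0, 0, -4], 0],
    [1, [0, 0, 0], 0]
  ]
}}

```text
time_s: 17.7
ee_pos: [0.6494, 0.0496, 0.1508]
tcp_rot: [0.0, 1.0, -0.001, 0.006]
ft_force: [1.6, -0.1, 0.3]
opening: 0.947
```

```bash
python3 - <<'E'
from h import *
go(.487,-.065,.12,0)
E
```

```text
t 17.7 pos [0.6494 0.0496 0.1508] tilt 0.7 yaw -0.1 f [ 1.6 -0.1  0.3] open 0.947
turn -0.0024
tool shift cm [-16.24  11.46   3.08]
```

{"fn": "arm_command", "kwargs": {
  "plan": [
    [1, [-3.1, 2.2, 0], 0],
    [1, [-3.2, 2.3, 0], 0],
    [1, [-3.2, 2.3, 0], 0],
    [1, [-3.2, 2.3, 0], 0],
    [1, [-3.2, 2.3, 0], 0],
    [1, [0, 0, 2], 0],
    [1, [0, 0, 0], 0],
    [1, [0, 0, 0], 0]
  ]
}}

```text
time_s: 18.5
ee_pos: [0.486, -0.0639, 0.123]
tcp_rot: [-0.0, 1.0, -0.001, -0.0]
ft_force: [0.2, -0.4, -0.1]
opening: 0.995
```

```bash
python3 - <<'E'
from h import *
go(.488,-.065,.05,0)
for c in('top','scene'):
    p,d=r.get_image(c); cv2.imwrite(f'pics/a8{c}.png',cv2.resize(p[130:250,150:330],None,fx=4,fy=4))
    for n in 'abc':
        o=r.cut_out(c,f'pot_{n}_mid')
        for x in o[:1]:
            q=cloud(c,d)[x['pixels']&(d>0)]; q=q[q[:,2]>.045]; 
            if len(q)>4: print(c,n,round(x['confidence'],2),q.mean(0).round(3),rect(q))
E
```

```text
t 18.5 pos [ 0.486  -0.0639  0.123 ] tilt 0.06 yaw -0.1 f [ 0.2 -0.4 -0.1] open 0.995
turn -0.0025
tool shift cm [0.2  0.11 7.3 ]
top a 0.38 [ 0.488 -0.172  0.054] (array([ 489.7, -172.2]), array([23.4, 35.6]), 84.93)
top c 0.46 [0.647 0.05  0.057] (array([647.6,  49.8]), array([36. , 35.2]), 0.41)
scene a 0.56 [ 0.49  -0.167  0.054] (array([ 489. , -167.6]), array([41.2, 33.6]), 3.09)
scene b 0.37 [ 0.506 -0.062  0.066] (array([519.4, -59.4]), array([56., 33.]), 11.0)
scene c 0.15 [0.585 0.115 0.131] (array([605.1,  93.6]), array([ 50.2, 130.9]), 48.63)
```

View pics/a8scene.png

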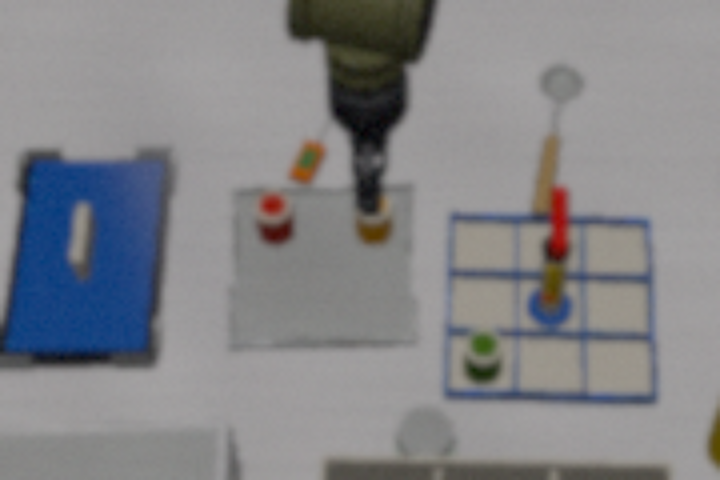

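The green pot stands in its bay (483,355), red is at (275,220), and the gripper is above amber (373,230).

{"fn": "arm_command", "kwargs": {
  "plan": [
    [1, [0.2, 0.1, 2.5], 0],
    [1, [0, 0, 2.5], 0],
    [1, [0, 0, 2.2], 0],
    [1, [0, 0, 0], 0],
    [0, [0, 0, 0], 0],
    [0, [0, 0, 0], 0],
    [0, [0, 0, 0], 0],
    [0, [0, 0, 0], 0]
  ]
}}

```text
time_s: 19.7
ee_pos: [0.4892, -0.0653, 0.053]
tcp_rot: [0.0, 1.0, -0.001, 0.001]
ft_force: [-0.4, 0.6, 5.2]
opening: 0.46
```

{"fn": "arm_command", "kwargs": {
  "plan": [
    [0, [0, 0, 0], 0],
    [0, [0, 0, -1], 0],
    [0, [0, 0, -2], 0],
    [0, [0, 0, -3], 0],
    [0, [0, 0, -3], 0],
    [0, [0, -1, 0], 0],
    [0, [0, 0, 0], 0]
  ]
}}

```text
time_s: 20.4
ee_pos: [0.4884, -0.0543, 0.1421]
tcp_rot: [0.0, 1.0, -0.001, 0.001]
ft_force: [-0.6, 0.2, -0.8]
opening: 0.459
```

```bash
python3 - <<'E'
from h import *
go(.509,.05,.14,0)
E
```

```text
t 20.4 pos [ 0.4884 -0.0543  0.1421] tilt 0.1 yaw -0.1 f [-0.6  0.2 -0.8] open 0.459
turn -0.0017
tool shift cm [  2.06 -10.43   0.21]
```

{"fn": "arm_command", "kwargs": {
  "plan": [
    [0, [0.5, -3, 0], 0],
    [0, [0.5, -3, 0], 0],
    [0, [0.5, -2.5, 0], 0],
    [0, [0.6, -1.9, 0], 0],
    [0, [0, 0, 2], 0],
    [0, [0, 0, 3], 0],
    [0, [0, 0, 2], 0],
    [0, [0, 0, 0], 0]
  ]
}}

```text
time_s: 21.2
ee_pos: [0.5051, 0.0491, 0.066]
tcp_rot: [0.0, 1.0, -0.001, -0.005]
ft_force: [-0.2, -0.4, -1.6]
opening: 0.458
```

```bash
python3 - <<'E'
from h import *
go(.509,.05,.054,0)
E
```

```text
t 21.2 pos [0.5051 0.0491 0.066 ] tilt 0.62 yaw -0.1 f [-0.2 -0.4 -1.6] open 0.458
turn -0.0021
tool shift cm [ 0.39 -0.09  1.2 ]
```

{"fn": "arm_command", "kwargs": {
  "plan": [
    [0, [0, 0, 0.6], 0],
    [0, [0, 0, 0], 0],
    [0, [0, 0, 0], 0]
  ]
}}

```text
time_s: 21.5
ee_pos: [0.5101, 0.0489, 0.0662]
tcp_rot: [0.0, 1.0, -0.001, 0.001]
ft_force: [-0.4, 0.1, -1.6]
opening: 0.456
```

```bash
python3 - <<'E'
from h import *
go(.509,.05,.054,0)
E
```

```text
t 21.5 pos [0.5101 0.0489 0.0662] tilt 0.09 yaw -0.1 f [-0.4  0.1 -1.6] open 0.456
turn -0.0026
tool shift cm [-0.11 -0.11  1.22]
```

{"fn": "arm_command", "kwargs": {
  "plan": [
    [0, [0, 0, 0.5], 0],
    [0, [0, 0, 0.4], 0],
    [0, [0, 0, 0.3], 0],
    [0, [0, 0, 0], 0],
    [0, [0, 0, 0], 0]
  ]
}}

```text
time_s: 22.0
ee_pos: [0.5096, 0.049, 0.054]
tcp_rot: [0.0, 1.0, -0.001, -0.0]
ft_force: [-3.5, -0.5, 5.0]
opening: 0.457
```

{"fn": "arm_command", "kwargs": {
  "plan": [
    [0.75, [0, 0, 0], 0],
    [0.75, [0, 0, 0], 0],
    [0.75, [0, 0, 0], 0],
    [0.75, [0, 0, 0], 0],
    [0.75, [0, 0, -2], 0],
    [0.75, [0, 0, -3], 0],
    [0.8, [0, 0, -3], 0],
    [1, [0, 0, 0], 0]
  ]
}}

```text
time_s: 22.8
ee_pos: [0.5126, 0.049, 0.1383]
tcp_rot: [0.0, 1.0, -0.001, 0.005]
ft_force: [1.1, -0.5, 0.7]
opening: 0.945
```

```bash
python3 - <<'E'
from h import *
go(.490,-.167,.13,0)
E
```

```text
t 22.8 pos [0.5126 0.049  0.1383] tilt 0.53 yaw -0.1 f [ 1.1 -0.5  0.7] open 0.945
turn -0.0025
tool shift cm [-2.26 21.6   0.83]
```

{"fn": "arm_command", "kwargs": {
  "plan": [
    [1, [-0.4, 4.3, 0], 0],
    [1, [-0.4, 4.3, 0], 0],
    [1, [-0.4, 4.3, 0], 0],
    [1, [-0.4, 4.3, 0], 0],
    [1, [-0.4, 4.4, 0], 0],
    [1, [0, 0, 1], 0],
    [1, [0, 0, 0], 0],
    [1, [0, 0, 0], 0]
  ]
}}

```text
time_s: 23.6
ee_pos: [0.4883, -0.1659, 0.1221]
tcp_rot: [-0.001, 1.0, -0.001, -0.001]
ft_force: [-0.2, -0.1, 0.1]
opening: 0.999
```

```bash
python3 - <<'E'
from h import *
go(.490,-.167,.051,0)
for c in('top','scene'):
    p,d=r.get_image(c); cv2.imwrite(f'pics/a9{c}.png',cv2.resize(p[130:250,150:330],None,fx=4,fy=4))
    for n in 'abc':
        o=r.cut_out(c,f'pot_{n}_mid')
        for x in o[:1]:
            q=cloud(c,d)[x['pixels']&(d>0)]; q=q[q[:,2]>.045]; 
            if len(q)>4: print(c,n,round(x['confidence'],2),q.mean(0).round(3),rect(q))
E
```

```text
t 23.6 pos [ 0.4883 -0.1659  0.1221] tilt 0.14 yaw -0.1 f [-0.2 -0.1  0.1] open 0.999
turn -0.0019
tool shift cm [0.17 0.11 7.11]
top b 0.55 [ 0.42  -0.558  0.063] (array([ 423.7, -555. ]), array([140.2, 117.9]), 10.44)
top c 0.61 [0.647 0.05  0.055] (array([647.8,  49.8]), array([35.9, 35. ]), 0.07)
```

View pics/a9scene.png

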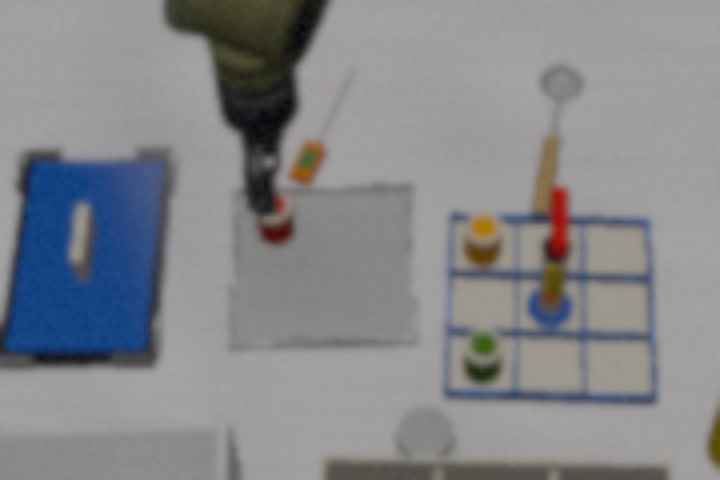

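Amber is in its bay (483,240), and the gripper is above the red pot (277,220).

{"fn": "arm_command", "kwargs": {
  "plan": [
    [1, [0.2, 0.1, 2.5], 0],
    [1, [0, 0, 2.5], 0],
    [1, [0, 0, 2.1], 0],
    [1, [0, 0, 0], 0],
    [0, [0, 0, 0], 0],
    [0, [0, 0, 0], 0],
    [0, [0, 0, 0], 0],
    [0, [0, 0, 0], 0]
  ]
}}

```text
time_s: 24.8
ee_pos: [0.492, -0.1685, 0.054]
tcp_rot: [0.001, 1.0, -0.001, 0.001]
ft_force: [-0.5, -0.4, 4.9]
opening: 0.452
```

{"fn": "arm_command", "kwargs": {
  "plan": [
    [0, [0, 0, 0], 0],
    [0, [0, 0, -1], 0],
    [0, [0, 0, -2], 0],
    [0, [0, 0, -3], 0],
    [0, [0, 0, -3], 0],
    [0, [0, 0, -4], 0],
    [0, [0, 0, -3], 0],
    [0, [0, 0, 0], 0]
  ]
}}

```text
time_s: 25.6
ee_pos: [0.4934, -0.1691, 0.2187]
tcp_rot: [0.002, 1.0, -0.001, 0.005]
ft_force: [-0.1, 1.1, -1.1]
opening: 0.464
```

```bash
python3 - <<'E'
from h import *
go(.509,.186,.21,0)
E
```

```text
t 25.6 pos [ 0.4934 -0.1691  0.2187] tilt 0.62 yaw -0.1 f [-0.1  1.1 -1.1] open 0.464
turn -0.0025
tool shift cm [  1.56 -35.51   0.87]
```

{"fn": "arm_command", "kwargs": {
  "plan": [
    [0, [0, -3, 0], 0],
    [0, [0, -4, 0], 0],
    [0, [0, -4, 0], 0],
    [0, [0, -4, 0], 0],
    [0, [0, -4, 0], 0],
    [0, [0, -4, 0], 0],
    [0, [0, -4, 0], 0],
    [0, [0, -4, 0], 0]
  ]
}}

```text
time_s: 26.4
ee_pos: [0.4906, 0.1435, 0.2112]
tcp_rot: [0.0, 1.0, -0.001, -0.001]
ft_force: [0.6, -0.2, -0.5]
opening: 0.457
```

{"fn": "arm_command", "kwargs": {
  "plan": [
    [0, [0.6, -3, 0], 0],
    [0, [0.6, -1.5, 0], 0],
    [0, [0.5, 0, 3], 0],
    [0, [0, 0, 4], 0],
    [0, [0, 0, 3], 0],
    [0, [0, 0, 2], 0],
    [0, [0, 0, 0], 0],
    [0, [0, 0, 0], 0]
  ]
}}

```text
time_s: 27.2
ee_pos: [0.5087, 0.1864, 0.0921]
tcp_rot: [0.0, 1.0, -0.002, -0.001]
ft_force: [-0.1, -0.5, 0.7]
opening: 0.46
```

```bash
python3 - <<'E'
from h import *
go(.509,.186,.055,0)
E
```

```text
t 27.2 pos [0.5087 0.1864 0.0921] tilt 0.07 yaw -0.2 f [-0.1 -0.5  0.7] open 0.46
turn -0.0031
tool shift cm [0.03 0.04 3.71]
```

{"fn": "arm_command", "kwargs": {
  "plan": [
    [0, [0, 0, 1.5], 0],
    [0, [0, 0, 1], 0],
    [0, [0, 0, 0.6], 0],
    [0, [0, 0, 0.4], 0],
    [0, [0, 0, 0.2], 0],
    [0, [0, 0, 0], 0],
    [0, [0, 0, 0], 0]
  ]
}}

```text
time_s: 27.9
ee_pos: [0.5091, 0.1871, 0.0556]
tcp_rot: [-0.0, 1.0, -0.001, 0.0]
ft_force: [-0.1, -0.0, -0.4]
opening: 0.459
```

{"fn": "arm_command", "kwargs": {
  "plan": [
    [0.75, [0, 0, 0], 0],
    [0.75, [0, 0, 0], 0],
    [0.75, [0, 0, 0], 0],
    [0.75, [0, 0, 0], 0],
    [0.75, [0, 0, -2], 0],
    [0.75, [0, 0, -4], 0],
    [0.8, [0, 0, -4], 0],
    [1, [0, 0, -4], 0]
  ]
}}

```text
time_s: 28.7
ee_pos: [0.5084, 0.1869, 0.1966]
tcp_rot: [0.0, 1.0, -0.001, -0.0]
ft_force: [0.8, 0.2, 0.5]
opening: 0.947
```

{"fn": "arm_command", "kwargs": {
  "plan": [
    [1, [-4, 0, -4], 0],
    [1, [-4, 0, -2], 0],
    [1, [-4, 0, 0], 0],
    [1, [0, 0, 0], -0.145],
    [1, [0, 0, 0], -0.145],
    [1, [0, 0, 0], -0.145],
    [1, [0, 0, 0], -0.145],
    [1, [0, 0, 0], -0.145]
  ]
}}

```text
time_s: 29.5
ee_pos: [0.3933, 0.1872, 0.2508]
tcp_rot: [0.0, 0.934, 0.356, 0.0]
ft_force: [-0.3, 0.1, -0.1]
opening: 0.999
```

```bash
cat > look.py <<'E'
from h import *
import sys
k=sys.argv[1]
W=[]
for c in('top','scene'):
    p,d=r.get_image(c); X=cloud(c,d); W.append(X.reshape(-1,3)); cv2.imwrite(f'pics/{k}{c}.png',cv2.resize(p,None,fx=1.5,fy=1.5))
    for n in 'abc':
        o=r.cut_out(c,f'pot_{n}_mid')
        for x in o[:1]:
            q=X[x['pixels']&(d>0)]; q=q[q[:,2]>.045]; 
            if len(q)>4: print(c,n,round(x['confidence'],2),q.mean(0).round(3),rect(q))
W=np.vstack(W)
q=W[(abs(W[:,0]-.577)<.06)&(abs(W[:,1]-.118)<.06)&(W[:,2]>.165)&(W[:,2]<.21)];print('bar',len(q),q.mean(0).round(4),rect(q) if len(q)>5 else '')
E
python3 look.py b1; python3 -c "
from h import *
go(.577,.118,.25,90)"
```

```text
top a 0.43 [0.512 0.187 0.055] (array([513.4, 188.1]), array([35.7, 35.1]), 89.81)
scene a 0.5 [0.512 0.187 0.055] (array([510.6, 187.8]), array([37.8, 42.1]), 69.42)
scene b 0.65 [0.513 0.049 0.055] (array([512.5,  49.1]), array([39., 39.]), 41.67)
scene c 0.55 [0.507 0.375 0.06 ] (array([504.9, 372.2]), array([130.1, 225.9]), 89.79)
bar 173 [0.5782 0.1177 0.1802] (array([577.6, 118.3]), array([70.5, 15.7]), 0.22)
t 29.9 pos [0.3934 0.1873 0.2506] tilt 0.0 yaw 41.3 f [-0.9  0.2  0.2] open 1.0
turn -0.8495
tool shift cm [-6.93 18.36  0.06]
```

View pics/b1scene.png

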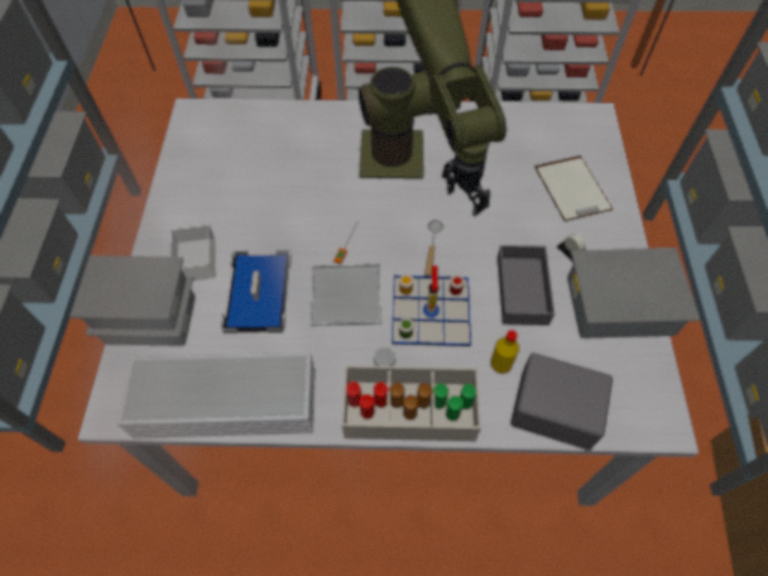

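All pots stand in bays: amber (406,284), red (457,284) and green (406,327) in the 768x576 view. Next I take the scale handle.

{"fn": "arm_command", "kwargs": {
  "plan": [
    [1, [0, 0, 0], -0.145],
    [1, [0, 0, 0], -0.145],
    [1, [0, 0, 0], -0.145],
    [1, [0, 0, 0], -0.145],
    [1, [0, 0, 0], -0.145],
    [1, [0, 0, 0], -0.124],
    [1, [0, 0, 0], 0],
    [1, [0, 0, 0], 0]
  ]
}}

```text
time_s: 30.7
ee_pos: [0.3934, 0.1872, 0.2507]
tcp_rot: [0.0, 0.708, 0.706, -0.0]
ft_force: [-0.1, 0.6, -0.5]
opening: 0.999
```

{"fn": "arm_command", "kwargs": {
  "plan": [
    [1, [-1.2, 3.3, 0], 0],
    [1, [-1.4, 3.6, 0], 0],
    [1, [-1.4, 3.6, 0], 0],
    [1, [-1.4, 3.6, 0], 0],
    [1, [-1.5, 3.7, 0], 0],
    [1, [0, 0, 0], 0],
    [1, [0, 0, 0], 0]
  ]
}}

```text
time_s: 31.4
ee_pos: [0.5717, 0.118, 0.25]
tcp_rot: [-0.001, 0.708, 0.706, -0.001]
ft_force: [-0.2, -0.8, -1.4]
opening: 1.003
```

```bash
python3 - <<'E'
from h import *
go(.572,.118,.174,90)
E
```

```text
t 31.4 pos [0.5717 0.118  0.25  ] tilt 0.1 yaw 89.9 f [-0.2 -0.8 -1.4] open 1.003
turn -0.002
tool shift cm [-0.    0.03  7.6 ]
```

{"fn": "arm_command", "kwargs": {
  "plan": [
    [1, [0, 0, 2.5], 0],
    [1, [0, 0, 2.5], 0],
    [1, [0, 0, 2], 0],
    [1, [0, 0, 0.6], 0],
    [1, [0, 0, 0], 0],
    [1, [0, 0, 0], 0]
  ]
}}

```text
time_s: 32.0
ee_pos: [0.5717, 0.1188, 0.1761]
tcp_rot: [0.001, 0.707, 0.707, 0.001]
ft_force: [0.1, -0.1, 0.4]
opening: 1.0
```

{"fn": "arm_command", "kwargs": {
  "plan": [
    [0, [0, 0, 0], 0],
    [0, [0, 0, 0], 0],
    [0, [0, 0, 0], 0],
    [0, [0, 0, 0], 0],
    [0, [0, 0, 0], 0],
    [0, [0, 0, 0], 0],
    [0, [0, 0, 0], 0],
    [0, [0, 0, 0], 0]
  ],
  "newtons": 80
}}

```text
time_s: 32.8
ee_pos: [0.5718, 0.118, 0.1748]
tcp_rot: [0.0, 0.707, 0.707, 0.0]
ft_force: [2.7, -3.8, 0.6]
opening: 0.173
```

```bash
python3 look.py b2; python3 - <<'E'
from h import *
go(.572,.118,.174,90)
E
```

```text
top b 0.66 [0.511 0.049 0.056] (array([510.9,  50.1]), array([35.8, 30.3]), 45.56)
top c 0.41 [0.647 0.05  0.056] (array([647. ,  49.4]), array([35. , 33.5]), 28.2)
scene a 0.55 [0.512 0.188 0.055] (array([510.3, 189.2]), array([36.1, 35.8]), 46.36)
scene b 0.44 [0.511 0.051 0.055] (array([510.7,  50.5]), array([43.5, 32.8]), 0.56)
scene c 0.58 [0.512 0.373 0.06 ] (array([505.7, 371.7]), array([129.8, 226.4]), 89.86)
bar 158 [0.5822 0.119  0.1889] (array([577.6, 120.8]), array([75.7, 61.4]), 53.95)
t 33.2 pos [0.5715 0.1184 0.1747] tilt 0.0 yaw 90.0 f [ 2.1 -3.4  0.9] open 0.172
turn 0.0006
tool shift cm [-0.04  0.05  0.07]
```

View pics/b2scene.png

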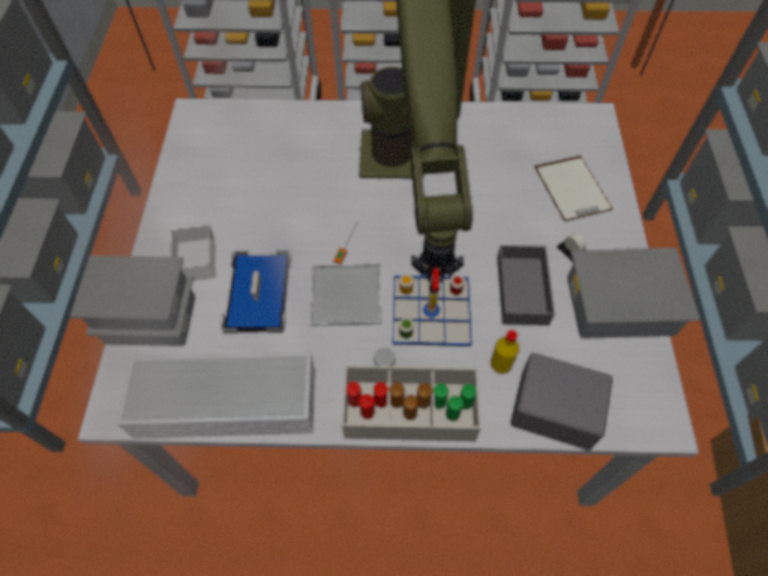

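The bar (435,275) is held and the pots are still in place. I lift slowly, 6 cm in all.

{"fn": "arm_command", "kwargs": {
  "plan": [
    [0, [0, 0, -0.3], 0],
    [0, [0, 0, -0.4], 0],
    [0, [0, 0, -0.4], 0],
    [0, [0, 0, -0.4], 0],
    [0, [0, 0, -0.4], 0],
    [0, [0, 0, -0.3], 0],
    [0, [0, 0, -0.2], 0],
    [0, [0, 0, -0.2], 0]
  ],
  "newtons": 100
}}

```text
time_s: 34.0
ee_pos: [0.571, 0.1185, 0.2002]
tcp_rot: [-0.0, 0.707, 0.707, -0.0]
ft_force: [0.2, 0.3, -5.0]
opening: 0.17
```

{"fn": "arm_command", "kwargs": {
  "plan": [
    [0, [0, 0, -0.3], 0],
    [0, [0, 0, -0.4], 0],
    [0, [0, 0, -0.5], 0],
    [0, [0, 0, -0.6], 0],
    [0, [0, 0, -0.6], 0],
    [0, [0, 0, -0.5], 0],
    [0, [0, 0, -0.3], 0],
    [0, [0, 0, -0.2], 0]
  ]
}}

```text
time_s: 34.8
ee_pos: [0.5716, 0.1184, 0.2352]
tcp_rot: [0.0, 0.707, 0.707, 0.0]
ft_force: [0.2, -0.5, -5.1]
opening: 0.169
```

```bash
cat > tray.py <<'E'
from h import *
import sys
k=sys.argv[1]
for c in('top','scene'):
    p,d=r.get_image(c); X=cloud(c,d); cv2.imwrite(f'pics/{k}{c}.png',cv2.resize(p[120:260,170:350],None,fx=4,fy=4))
    P=X.reshape(-1,3); q=P[(abs(P[:,0]-.577)<.1)&(abs(P[:,1]-.118)<.1)&(P[:,2]<.1)&(P[:,2]>-.01)]
    h,e=np.histogram(q[:,2],bins=np.arange(-.01,.1,.005)); m=e[h.argmax()]
    f=q[abs(q[:,2]-m-.0025)<.012]; A=np.c_[f[:,:2]-[.577,.118],np.ones(len(f))]
    print(c,'floor z, slopes',np.linalg.lstsq(A,f[:,2],rcond=None)[0][[2,0,1]].round(4),len(f))
go(.572,.118,.174,90)
E
python3 tray.py b3
```

```text
top floor z, slopes [ 0.0464  0.0031 -0.0027] 1093
scene floor z, slopes [ 0.0476 -0.0013 -0.0056] 1632
t 34.9 pos [0.5716 0.1184 0.235 ] tilt 0.03 yaw 90.0 f [ 0.6  1.7 -5.4] open 0.172
turn 0.0007
tool shift cm [-0.04  0.04  6.1 ]
```

View pics/b3scene.png

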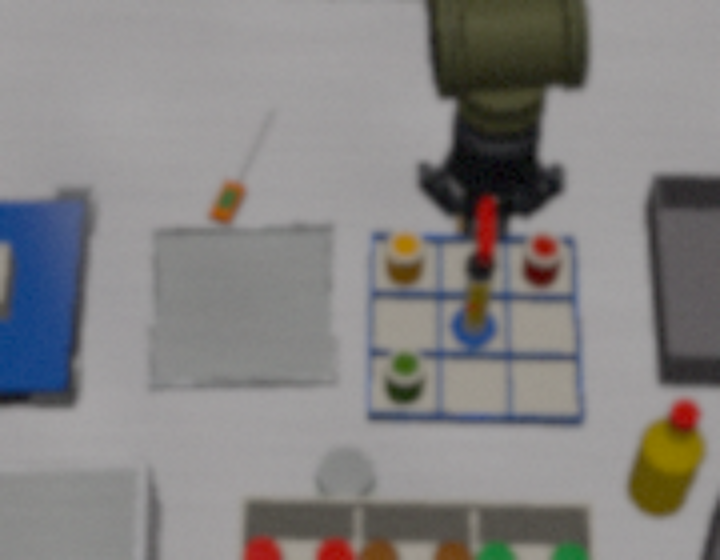

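The tray hangs level, about 41 mm clear with slopes below 0.006, and the pots are upright at (405,260), (543,260) and (405,378). I hold it still for over 2 s.

{"fn": "arm_command", "kwargs": {
  "plan": [
    [0, [0, 0, 0], 0],
    [0, [0, 0, 0], 0],
    [0, [0, 0, 0], 0],
    [0, [0, 0, 0], 0],
    [0, [0, 0, 0], 0],
    [0, [0, 0, 0], 0],
    [0, [0, 0, 0], 0],
    [0, [0, 0, 0], 0]
  ]
}}

```text
time_s: 35.7
ee_pos: [0.5715, 0.1184, 0.2347]
tcp_rot: [0.0, 0.707, 0.707, 0.0]
ft_force: [-0.0, 0.0, -6.0]
opening: 0.168
```

{"fn": "arm_command", "kwargs": {
  "plan": [
    [0, [0, 0, 0], 0],
    [0, [0, 0, 0], 0],
    [0, [0, 0, 0], 0],
    [0, [0, 0, 0], 0],
    [0, [0, 0, 0], 0],
    [0, [0, 0, 0], 0],
    [0, [0, 0, 0], 0],
    [0, [0, 0, 0], 0]
  ]
}}

```text
time_s: 36.5
ee_pos: [0.5715, 0.1184, 0.2347]
tcp_rot: [-0.0, 0.707, 0.707, 0.0]
ft_force: [0.1, -1.1, -6.0]
opening: 0.167
```

{"fn": "arm_command", "kwargs": {
  "plan": [
    [0, [0, 0, 0], 0],
    [0, [0, 0, 0], 0],
    [0, [0, 0, 0], 0],
    [0, [0, 0, 0], 0],
    [0, [0, 0, 0], 0],
    [0, [0, 0, 0], 0],
    [0, [0, 0, 0], 0],
    [0, [0, 0, 0], 0]
  ]
}}

```text
time_s: 37.3
ee_pos: [0.5715, 0.1184, 0.2347]
tcp_rot: [0.0, 0.707, 0.707, 0.0]
ft_force: [0.2, 0.8, -6.0]
opening: 0.165
```

```bash
python3 tray.py b4
```

```text
top floor z, slopes [0.0461 0.0014 0.0027] 1097
scene floor z, slopes [ 0.0468  0.001  -0.0049] 1663
t 37.4 pos [0.5715 0.1184 0.2347] tilt 0.0 yaw 90.0 f [ 0.9 -0.2 -6.5] open 0.171
turn 0.0007
tool shift cm [-0.04  0.05  6.07]
```

Held steady for 2.5 s, with a wrist force of about 6 N. I set it down.

{"fn": "arm_command", "kwargs": {
  "plan": [
    [0, [0, 0, 0.3], 0],
    [0, [0, 0, 0.6], 0],
    [0, [0, 0, 0.7], 0],
    [0, [0, 0, 0.7], 0],
    [0, [0, 0, 0.6], 0],
    [0, [0, 0, 0.5], 0],
    [0, [0, 0, 0.3], 0],
    [0, [0, 0, 0.3], 0]
  ]
}}

```text
time_s: 38.2
ee_pos: [0.5715, 0.1184, 0.1944]
tcp_rot: [-0.0, 0.707, 0.707, -0.0]
ft_force: [-1.4, 0.2, -5.7]
opening: 0.174
```

{"fn": "arm_command", "kwargs": {
  "plan": [
    [0, [0, 0, 0.3], 0],
    [0, [0, 0, 0.4], 0],
    [0, [0, 0, 0.4], 0],
    [0, [0, 0, 0.4], 0],
    [0, [0, 0, 0.3], 0],
    [0, [0, 0, 0.1], 0],
    [0, [0, 0, 0], 0],
    [0, [0, 0, 0], 0]
  ]
}}

```text
time_s: 39.0
ee_pos: [0.5717, 0.1183, 0.1761]
tcp_rot: [0.0, 0.707, 0.707, 0.0]
ft_force: [-1.0, -1.7, -1.0]
opening: 0.168
```

```bash
python3 tray.py b5
```

```text
top floor z, slopes [0.0063 0.0013 0.0064] 977
scene floor z, slopes [ 0.0072 -0.0029 -0.0054] 1587
t 39.1 pos [0.5717 0.1183 0.1761] tilt 0.04 yaw 90.0 f [-0.7 -2.4 -0.6] open 0.169
turn 0.0007
tool shift cm [-0.03  0.03  0.21]
```

Down, with the spring nearly slack. I go the last 2 mm, wait and release.

{"fn": "arm_command", "kwargs": {
  "plan": [
    [0, [0, 0, 0.1], 0],
    [0, [0, 0, 0.05], 0],
    [0, [0, 0, 0], 0],
    [0, [0, 0, 0], 0],
    [0, [0, 0, 0], 0],
    [0, [0, 0, 0], 0]
  ]
}}

```text
time_s: 39.7
ee_pos: [0.5717, 0.1183, 0.1747]
tcp_rot: [0.0, 0.707, 0.707, 0.0]
ft_force: [-1.4, -3.0, 3.1]
opening: 0.175
```

{"fn": "arm_command", "kwargs": {
  "plan": [
    [1, [0, 0, 0], 0],
    [1, [0, 0, 0], 0],
    [1, [0, 0, 0], 0],
    [1, [0, 0, 0], 0],
    [1, [0, 0, 0], 0],
    [1, [0, 0, -2], 0],
    [1, [0, 0, -3], 0],
    [1, [0, 0, -4], 0]
  ],
  "newtons": 30
}}

```text
time_s: 40.5
ee_pos: [0.5703, 0.1183, 0.2627]
tcp_rot: [-0.001, 0.707, 0.707, -0.002]
ft_force: [0.4, 0.4, 0.2]
opening: 1.002
```

{"fn": "arm_command", "kwargs": {
  "plan": [
    [1, [0, -4, 0], 0.145],
    [1, [0, 0, 0], 0.145],
    [1, [0, 0, 0], 0.145],
    [1, [0, 0, 0], 0.145],
    [1, [0, 0, 0], 0.145],
    [1, [0, 0, 0], 0.145],
    [1, [0, 0, 0], 0.145],
    [1, [0, 0, 0], 0.145]
  ]
}}

```text
time_s: 41.3
ee_pos: [0.5314, 0.1184, 0.2642]
tcp_rot: [-0.0, 0.98, 0.201, 0.0]
ft_force: [0.8, -0.2, 1.1]
opening: 1.004
```

{"fn": "arm_command", "kwargs": {
  "plan": [
    [1, [0, 0, 0], 0.145],
    [1, [0, 0, 0], 0.145],
    [1, [0, 0, 0], 0.12],
    [1, [0, 0, 0], 0],
    [1, [0, 0, 0], 0]
  ]
}}

```text
time_s: 41.8
ee_pos: [0.5315, 0.1184, 0.2642]
tcp_rot: [-0.0, 1.0, 0.002, 0.0]
ft_force: [0.4, 0.2, -0.4]
opening: 1.001
```

```bash
python3 look.py b6; python3 - <<'E'
from h import *
go(.512,.187,.14,0)
E
```

```text
top b 0.44 [0.511 0.05  0.055] (array([511.1,  50.1]), array([35.9, 35.7]), 46.46)
scene a 0.73 [0.583 0.118 0.136] (array([578.2, 119.5]), array([27.4, 68.3]), 78.62)
scene c 0.65 [0.648 0.05  0.055] (array([648.2,  49.2]), array([35.2, 37.3]), 89.92)
bar 84 [0.5788 0.1188 0.1788] (array([576.7, 118.8]), array([15. , 73.7]), 89.61)
t 42.2 pos [0.5315 0.1184 0.2642] tilt 0.0 yaw 0.1 f [0.3 0.9 1.1] open 0.996
turn 0.0019
tool shift cm [-1.95 -6.86 12.42]
```

View pics/b6top.png

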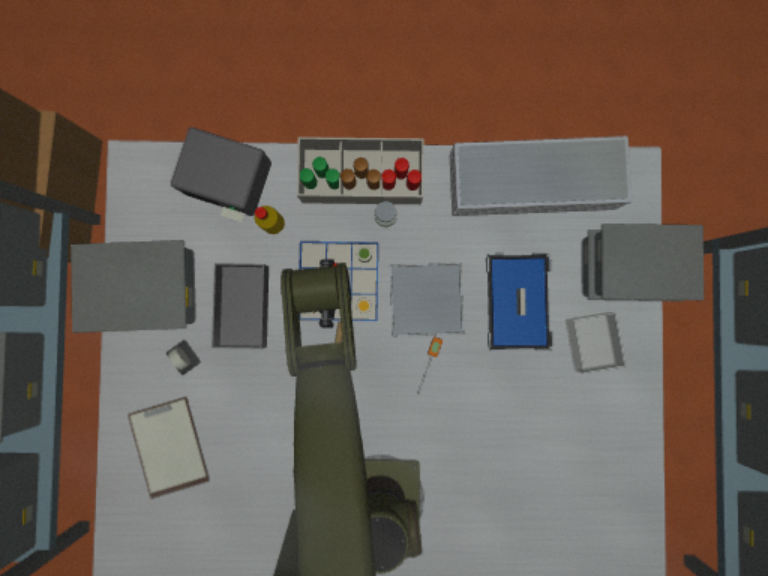

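The tray is back down and slack, and the lid is still in the cradle (520,300). I move over the red pot.

{"fn": "arm_command", "kwargs": {
  "plan": [
    [1, [-0.9, -3.4, 0], 0],
    [1, [-1, -3.5, 0], 0],
    [1, [0, 0, 4], 0],
    [1, [0, 0, 4], 0],
    [1, [0, 0, 3], 0],
    [1, [0, 0, 0], 0],
    [1, [0, 0, 0], 0]
  ]
}}

```text
time_s: 42.9
ee_pos: [0.5124, 0.1873, 0.1545]
tcp_rot: [0.0, 1.0, 0.001, -0.0]
ft_force: [0.8, -0.8, 0.0]
opening: 1.0
```

```bash
python3 look.py b7; python3 - <<'E'
from h import *
go(.512,.187,.052,0)
E
```

```text
top b 0.64 [0.577 0.118 0.18 ] (array([578.1, 118.6]), array([14.7, 57.8]), 89.92)
scene a 0.46 [0.515 0.187 0.057] (array([524.9, 181.4]), array([36.4, 68. ]), 61.48)
scene b 0.67 [ 0.529 -0.359  0.058] (array([ 525.4, -360.4]), array([73. , 15.1]), 4.0)
bar 187 [0.5774 0.1213 0.18  ] (array([577.1, 144.1]), array([66.2, 69.2]), 89.32)
t 43.3 pos [0.5129 0.1874 0.1553] tilt 0.11 yaw 0.1 f [-0.1  0.4 -0.5] open 0.999
turn 0.0014
tool shift cm [-0.09  0.04 10.33]
```

View pics/b7scene.png

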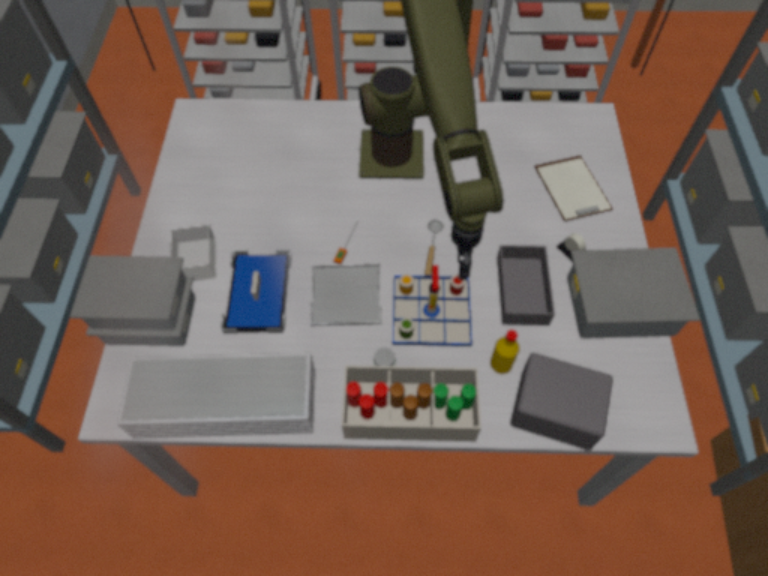

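Red is still in place (457,284). Down and grip.

{"fn": "arm_command", "kwargs": {
  "plan": [
    [0.85, [-0.1, 0, 4], 0],
    [0.85, [0, 0, 3.5], 0],
    [0.85, [0, 0, 2.6], 0],
    [0.85, [0, 0, 0], 0],
    [0, [0, 0, 0], 0],
    [0, [0, 0, 0], 0],
    [0, [0, 0, 0], 0],
    [0, [0, 0, 0], 0]
  ]
}}

```text
time_s: 44.1
ee_pos: [0.5132, 0.1878, 0.0557]
tcp_rot: [-0.001, 1.0, 0.001, 0.002]
ft_force: [0.7, 0.3, 5.4]
opening: 0.458
```

{"fn": "arm_command", "kwargs": {
  "plan": [
    [0, [0, 0, 0], 0],
    [0, [0, 0, -1], 0],
    [0, [0, 0, -3], 0],
    [0, [0, 0, -4], 0],
    [0, [0, 0, -3], 0],
    [0, [0, 0, -1], 0],
    [0, [0, 0, 0], 0]
  ]
}}

```text
time_s: 44.8
ee_pos: [0.5122, 0.1876, 0.1752]
tcp_rot: [-0.0, 1.0, 0.001, 0.002]
ft_force: [0.4, 0.3, -0.6]
opening: 0.453
```

```bash
python3 - <<'E'
from h import *
go(.556,.400,.055,0)
E
```

```text
t 44.8 pos [0.5122 0.1876 0.1752] tilt 0.22 yaw 0.1 f [ 0.4  0.3 -0.6] open 0.453
turn 0.0016
tool shift cm [  4.38 -21.24  12.02]
```

{"fn": "arm_command", "kwargs": {
  "plan": [
    [0, [0.8, -3, 0], 0],
    [0, [0.8, -4, 0], 0],
    [0, [0.8, -4, 0], 0],
    [0, [0.8, -4, 0], 0],
    [0, [0.8, -4, 0], 0],
    [0, [0.4, -2.2, 0], 0],
    [0, [0, 0, 0], 0],
    [0, [0, 0, 0], 0]
  ]
}}

```text
time_s: 45.6
ee_pos: [0.5538, 0.3989, 0.1701]
tcp_rot: [0.001, 1.0, 0.001, -0.002]
ft_force: [-0.3, -0.2, -1.3]
opening: 0.46
```

{"fn": "arm_command", "kwargs": {
  "plan": [
    [0, [0, 0, 3], 0],
    [0, [0, 0, 3], 0],
    [0, [0, 0, 2], 0],
    [0, [0, 0, 1.5], 0],
    [0, [0, 0, 1], 0],
    [0, [0, 0, 0.5], 0],
    [0, [0, 0, 0], 0],
    [0, [0, 0, 0], 0]
  ]
}}

```text
time_s: 46.4
ee_pos: [0.5557, 0.3997, 0.0644]
tcp_rot: [-0.0, 1.0, 0.001, 0.001]
ft_force: [0.2, -1.0, -0.1]
opening: 0.456
```

```bash
python3 - <<'E'
from h import *
go(.556,.400,.055,0)
p,d=r.get_image('scene'); cv2.imwrite('pics/b8.png',cv2.resize(p[110:250,270:430],None,fx=4,fy=4))
E
```

```text
t 46.4 pos [0.5557 0.3997 0.0644] tilt 0.11 yaw 0.1 f [ 0.2 -1.  -0.1] open 0.456
turn 0.0014
tool shift cm [ 0.03 -0.03  0.94]
```

View pics/b8.png

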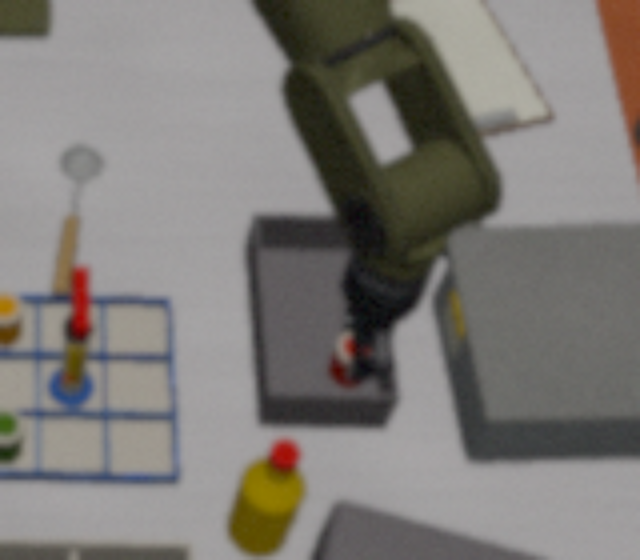

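The red pot is inside the tub at (348,360), some 9 mm up. I lower and release.

{"fn": "arm_command", "kwargs": {
  "plan": [
    [0, [0, 0, 0.4], 0],
    [0, [0, 0, 0.3], 0],
    [0, [0, 0, 0.2], 0],
    [0, [0, 0, 0], 0],
    [0, [0, 0, 0], 0]
  ]
}}

```text
time_s: 46.95
ee_pos: [0.5552, 0.3996, 0.0558]
tcp_rot: [-0.0, 1.0, 0.001, 0.0]
ft_force: [-2.4, -2.7, 7.0]
opening: 0.456
```

{"fn": "arm_command", "kwargs": {
  "plan": [
    [0.7, [0, 0, 0], 0],
    [0.7, [0, 0, 0], 0],
    [0.7, [0, 0, 0], 0],
    [0.7, [0, 0, 0], 0],
    [0.7, [0, 0, -2], 0],
    [0.7, [0, 0, -4], 0],
    [0.7, [0, 0, -4], 0],
    [0.9, [0, 0, -2], 0]
  ]
}}

```text
time_s: 47.75
ee_pos: [0.5565, 0.4003, 0.1788]
tcp_rot: [-0.002, 1.0, 0.001, 0.003]
ft_force: [1.0, 1.0, 1.2]
opening: 0.853
```

```bash
python3 - <<'E'
from h import *
go(.512,.050,.14,0)
E
```

```text
t 47.75 pos [0.5565 0.4003 0.1788] tilt 0.34 yaw 0.1 f [1.  1.  1.2] open 0.853
turn 0.0015
tool shift cm [-4.45 35.03  3.88]
```

{"fn": "arm_command", "kwargs": {
  "plan": [
    [0.9, [0, 0, -4], 0],
    [0.9, [-0.8, 3, -4], 0],
    [0.9, [-0.8, 4.5, 0], 0],
    [0.9, [-0.8, 4.5, 0], 0],
    [0.9, [-0.8, 4.5, 0], 0],
    [0.9, [-0.8, 4.5, 0], 0],
    [0.9, [-0.4, 4.5, 0], 0],
    [0.9, [0, 4.5, 0], 0]
  ]
}}

```text
time_s: 48.55
ee_pos: [0.5108, 0.0981, 0.2537]
tcp_rot: [0.0, 1.0, 0.001, 0.0]
ft_force: [0.7, -1.1, -0.2]
opening: 0.899
```

{"fn": "arm_command", "kwargs": {
  "plan": [
    [0.9, [0, 4, 0], 0],
    [0.9, [0, 1, 4], 0],
    [0.9, [0, 0, 4], 0],
    [0.9, [0, 0, 2], 0],
    [0.9, [0, 0, 0], 0],
    [0.9, [0, 0, 0], 0]
  ]
}}

```text
time_s: 49.15
ee_pos: [0.5119, 0.0497, 0.1541]
tcp_rot: [0.0, 1.0, 0.001, 0.0]
ft_force: [-0.0, -0.3, 0.7]
opening: 0.896
```

```bash
python3 look.py b9; python3 - <<'E'
from h import *
go(.512,.050,.053,0)
E
```

```text
top a 0.41 [0.558 0.399 0.056] (array([557.8, 398.3]), array([36.3, 35.1]), 89.86)
top c 0.63 [0.647 0.051 0.056] (array([647.4,  49.8]), array([35.7, 35.2]), 1.13)
scene b 0.59 [0.743 0.292 0.112] (array([735.8, 295.2]), array([59.7, 52.4]), 75.72)
scene c 0.55 [0.648 0.05  0.055] (array([648.8,  49.3]), array([35.6, 38.8]), 88.86)
bar 150 [0.5837 0.1167 0.1799] (array([574.6,  92.3]), array([68.2, 78. ]), 89.53)
t 49.55 pos [0.5121 0.0498 0.1545] tilt 0.09 yaw 0.1 f [1.4 0.6 0.3] open 0.898
turn 0.0017
tool shift cm [-1.000e-02 -2.000e-02  1.015e+01]
```

View pics/b9scene.png

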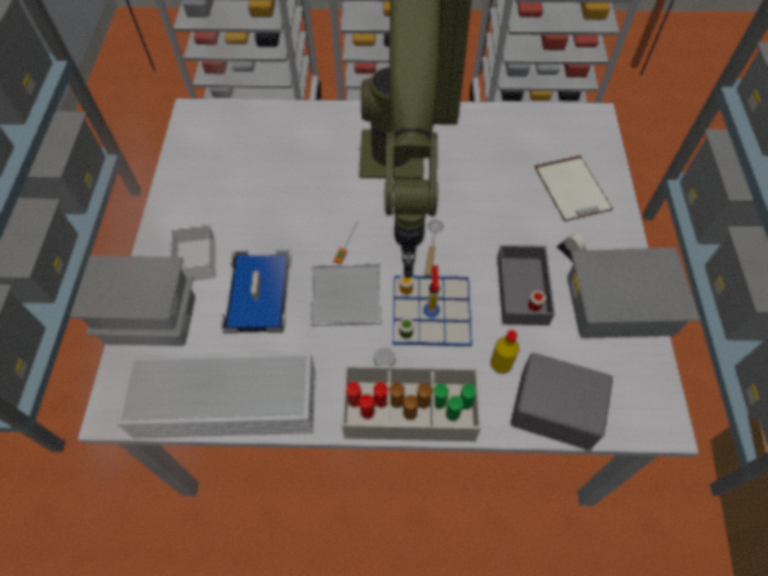

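Red stands in the tub (537,299), amber is still at (406,284) under the gripper, and green is at (406,327).

{"fn": "arm_command", "kwargs": {
  "plan": [
    [0.85, [0, 0, 4], 0],
    [0.85, [0, 0, 3.5], 0],
    [0.85, [0, 0, 2.5], 0],
    [0.85, [0, 0, 0], 0],
    [0, [0, 0, 0], 0],
    [0, [0, 0, 0], 0],
    [0, [0, 0, 0], 0],
    [0, [0, 0, 0], 0]
  ]
}}

```text
time_s: 50.35
ee_pos: [0.5135, 0.0497, 0.056]
tcp_rot: [0.0, 1.0, 0.001, 0.002]
ft_force: [-0.7, -0.1, 6.0]
opening: 0.456
```

{"fn": "arm_command", "kwargs": {
  "plan": [
    [0, [0, 0, 0], 0],
    [0, [0, 0, -1], 0],
    [0, [0, 0, -3], 0],
    [0, [0, 0, -4], 0],
    [0, [0, 0, -4], 0],
    [0, [0, 0, -4], 0],
    [0, [0, 0, -4], 0],
    [0, [0, 0, 0], 0]
  ]
}}

```text
time_s: 51.15
ee_pos: [0.5147, 0.0497, 0.2619]
tcp_rot: [0.0, 1.0, 0.001, 0.007]
ft_force: [0.1, 0.5, -0.3]
opening: 0.458
```

```bash
python3 - <<'E'
from h import *
go(.460,.400,.055,0)
E
```

```text
t 51.15 pos [0.5147 0.0497 0.2619] tilt 0.76 yaw 0.1 f [ 0.1  0.5 -0.3] open 0.458
turn 0.0016
tool shift cm [ -5.47 -35.03  20.69]
```

{"fn": "arm_command", "kwargs": {
  "plan": [
    [0, [-1.2, -3, 0], 0],
    [0, [-1, -4, 0], 0],
    [0, [-1, -4, 0], 0],
    [0, [-1, -4, 0], 0],
    [0, [-1, -4.5, 0], 0],
    [0, [0, -4.5, 0], 0],
    [0, [0, -4.5, 0], 0],
    [0, [0, -4, 0], 0]
  ]
}}

```text
time_s: 51.95
ee_pos: [0.4581, 0.3764, 0.2529]
tcp_rot: [0.0, 1.0, 0.001, -0.0]
ft_force: [0.8, -0.4, -0.9]
opening: 0.457
```

{"fn": "arm_command", "kwargs": {
  "plan": [
    [0, [0, -2.5, 0], 0],
    [0, [0, 0, 3], 0],
    [0, [0, 0, 4], 0],
    [0, [0, 0, 4], 0],
    [0, [0, 0, 4], 0],
    [0, [0, 0, 2.5], 0],
    [0, [0, 0, 0], 0],
    [0, [0, 0, 0], 0]
  ]
}}

```text
time_s: 52.75
ee_pos: [0.4588, 0.3994, 0.0785]
tcp_rot: [0.0, 1.0, 0.001, -0.001]
ft_force: [0.2, -0.0, -0.4]
opening: 0.455
```

```bash
python3 - <<'E'
from h import *
go(.460,.400,.0555,0)
E
```

```text
t 52.75 pos [0.4588 0.3994 0.0785] tilt 0.07 yaw 0.1 f [ 0.2 -0.  -0.4] open 0.455
turn 0.0015
tool shift cm [ 0.12 -0.06  2.3 ]
```

{"fn": "arm_command", "kwargs": {
  "plan": [
    [0, [0.1, 0, 0.8], 0],
    [0, [0, 0, 0.7], 0],
    [0, [0, 0, 0.4], 0],
    [0, [0, 0, 0.3], 0],
    [0, [0, 0, 0.1], 0],
    [0, [0, 0, 0], 0],
    [0, [0, 0, 0], 0]
  ]
}}

```text
time_s: 53.45
ee_pos: [0.4602, 0.3997, 0.0561]
tcp_rot: [-0.0, 1.0, 0.001, 0.0]
ft_force: [-2.1, -1.4, 2.6]
opening: 0.459
```

{"fn": "arm_command", "kwargs": {
  "plan": [
    [0.7, [0, 0, 0], 0],
    [0.7, [0, 0, 0], 0],
    [0.7, [0, 0, 0], 0],
    [0.7, [0, 0, 0], 0],
    [0.7, [0, 0, -2], 0],
    [0.7, [0, 0, -4], 0],
    [0.7, [0, 0, -4], 0],
    [0.9, [0, 0, -4], 0]
  ]
}}

```text
time_s: 54.25
ee_pos: [0.4599, 0.3994, 0.1968]
tcp_rot: [0.0, 1.0, 0.001, -0.0]
ft_force: [-0.3, 0.5, -0.7]
opening: 0.845
```

{"fn": "arm_command", "kwargs": {
  "plan": [
    [0.9, [1.2, 3, -4], 0],
    [0.9, [2.2, 4, -2], 0],
    [0.9, [2.3, 4, 0], 0],
    [0.9, [2.3, 4, 0], 0],
    [0.9, [2.3, 4, 0], 0],
    [0.9, [2.3, 4, 0], 0],
    [0.9, [2.3, 4, 0], 0],
    [0.9, [2.3, 4, 0], 0]
  ]
}}

```text
time_s: 55.05
ee_pos: [0.633, 0.0889, 0.2546]
tcp_rot: [-0.0, 1.0, 0.001, 0.0]
ft_force: [-0.3, 0.9, 0.4]
opening: 0.894
```

```bash
python3 - <<'E'
from h import *
go(.648,.050,.15,0)
E
```

```text
t 55.05 pos [0.633  0.0889 0.2546] tilt 0.02 yaw 0.1 f [-0.3  0.9  0.4] open 0.894
turn 0.0013
tool shift cm [ 1.5   3.89 10.46]
```

{"fn": "arm_command", "kwargs": {
  "plan": [
    [0.9, [1, 2.5, 0], 0],
    [0.9, [0.6, 1.4, 0], 0],
    [0.9, [0, 0, 4], 0],
    [0.9, [0, 0, 4], 0],
    [0.9, [0, 0, 2], 0],
    [0.9, [0, 0, 0], 0],
    [0.9, [0, 0, 0], 0]
  ]
}}

```text
time_s: 55.75
ee_pos: [0.6484, 0.0523, 0.155]
tcp_rot: [-0.0, 1.0, 0.001, 0.0]
ft_force: [0.1, -1.2, 0.5]
opening: 0.904
```

```bash
python3 look.py c1; python3 - <<'E'
from h import *
go(.648,.050,.053,0)
E
```

```text
top a 0.23 [0.512 0.379 0.061] (array([508.1, 371.1]), array([132.6, 216.8]), 88.99)
top b 0.58 [0.463 0.396 0.056] (array([462.7, 396.9]), array([31., 34.]), 0.55)
scene a 0.7 [0.559 0.399 0.055] (array([556.7, 400.2]), array([38.1, 38.2]), 84.99)
scene b 0.55 [0.586 0.118 0.134] (array([583.2, 119.7]), array([27., 60.]), 87.63)
scene c 0.64 [0.659 0.047 0.064] (array([674.7,  52.5]), array([83.2, 34.6]), 8.66)
bar 84 [0.584  0.1138 0.1801] (array([580.5,  93.8]), array([64.8, 64. ]), 88.46)
t 56.15 pos [0.6488 0.0518 0.1556] tilt 0.09 yaw 0.1 f [-0.7 -0.4  0.1] open 0.901
turn 0.0016
tool shift cm [-0.08  0.18 10.26]
```

View pics/c1scene.png

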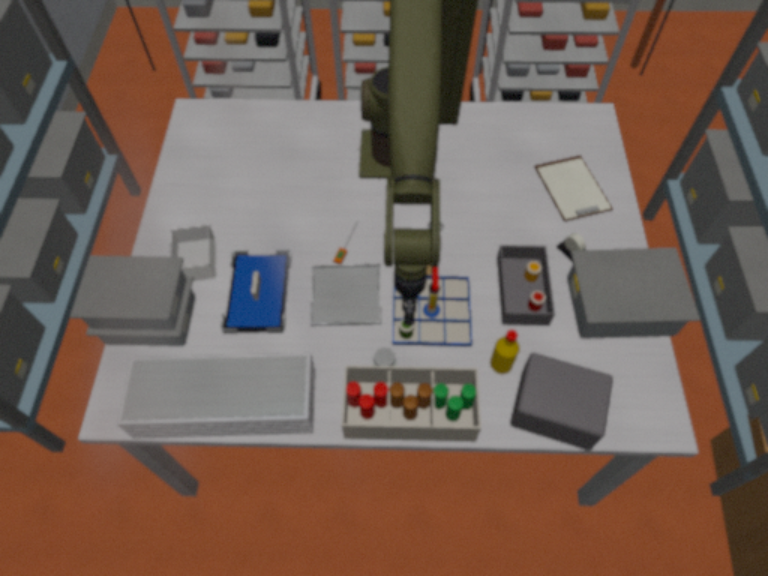

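Amber (533,270) and red (537,299) stand in the tub. Green (406,327) is under the gripper.

{"fn": "arm_command", "kwargs": {
  "plan": [
    [0.85, [-0.1, 0.2, 4], 0],
    [0.85, [0, 0, 3.5], 0],
    [0.85, [0, 0, 2.6], 0],
    [0.85, [0, 0, 0], 0],
    [0, [0, 0, 0], 0],
    [0, [0, 0, 0], 0],
    [0, [0, 0, 0], 0],
    [0, [0, 0, 0], 0]
  ]
}}

```text
time_s: 56.95
ee_pos: [0.6492, 0.0497, 0.0564]
tcp_rot: [0.0, 1.0, 0.001, 0.002]
ft_force: [-0.2, 0.1, 5.5]
opening: 0.456
```

{"fn": "arm_command", "kwargs": {
  "plan": [
    [0, [0, 0, 0], 0],
    [0, [0, 0, -1], 0],
    [0, [0, 0, -3], 0],
    [0, [0, 0, -4], 0],
    [0, [0, 0, -4], 0],
    [0, [0, 0, -4], 0],
    [0, [0, 0, -4], 0],
    [0, [0, 0, 0], 0]
  ]
}}

```text
time_s: 57.75
ee_pos: [0.6503, 0.0498, 0.2628]
tcp_rot: [0.0, 1.0, 0.001, 0.007]
ft_force: [-0.4, -0.5, -0.1]
opening: 0.457
```

```bash
python3 - <<'E'
from h import *
go(.508,.344,.055,0)
E
```

```text
t 57.75 pos [0.6503 0.0498 0.2628] tilt 0.79 yaw 0.1 f [-0.4 -0.5 -0.1] open 0.457
turn 0.0015
tool shift cm [-14.23 -29.42  20.78]
```

{"fn": "arm_command", "kwargs": {
  "plan": [
    [0, [-1, -3, 0], 0],
    [0, [-1.3, -4, 0], 0],
    [0, [-1.3, -4, 0], 0],
    [0, [-1.3, -4, 0], 0],
    [0, [-1.3, -4, 0], 0],
    [0, [-1.3, -4, 0], 0],
    [0, [-1.2, -4, 0], 0],
    [0, [-0.5, -2.4, 0], 0]
  ]
}}

```text
time_s: 58.55
ee_pos: [0.553, 0.346, 0.253]
tcp_rot: [-0.0, 1.0, 0.002, -0.001]
ft_force: [0.1, -0.2, -0.9]
opening: 0.456
```

{"fn": "arm_command", "kwargs": {
  "plan": [
    [0, [0, 0, 0], 0],
    [0, [0, 0, 3], 0],
    [0, [0, 0, 4], 0],
    [0, [0, 0, 4], 0],
    [0, [0, 0, 4], 0],
    [0, [0, 0, 2.5], 0],
    [0, [0, 0, 0], 0],
    [0, [0, 0, 0], 0]
  ]
}}

```text
time_s: 59.35
ee_pos: [0.555, 0.3429, 0.0786]
tcp_rot: [0.0, 1.0, 0.0, -0.0]
ft_force: [0.8, 0.0, 0.1]
opening: 0.457
```

```bash
python3 - <<'E'
from h import *
go(.556,.344,.0555,0)
E
```

```text
t 59.35 pos [0.555  0.3429 0.0786] tilt 0.05 yaw 0.0 f [0.8 0.  0.1] open 0.457
turn 0.0009
tool shift cm [ 0.1  -0.11  2.31]
```

{"fn": "arm_command", "kwargs": {
  "plan": [
    [0, [0, 0, 0.8], 0],
    [0, [0, 0, 0.7], 0],
    [0, [0, 0, 0.4], 0],
    [0, [0, 0, 0.3], 0],
    [0, [0, 0, 0.1], 0],
    [0, [0, 0, 0], 0],
    [0, [0, 0, 0], 0]
  ]
}}

```text
time_s: 60.05
ee_pos: [0.555, 0.3437, 0.0565]
tcp_rot: [-0.0, 1.0, 0.001, 0.0]
ft_force: [-3.7, -1.1, 5.1]
opening: 0.457
```

{"fn": "arm_command", "kwargs": {
  "plan": [
    [0.7, [0, 0, 0], 0],
    [0.7, [0, 0, 0], 0],
    [0.7, [0, 0, 0], 0],
    [0.7, [0, 0, 0], 0],
    [0.7, [0, 0, -2], 0],
    [0.7, [0, 0, -4], 0],
    [0.7, [0, 0, -4], 0],
    [0.9, [0, 0, -4], 0]
  ]
}}

```text
time_s: 60.85
ee_pos: [0.5547, 0.3434, 0.1966]
tcp_rot: [0.0, 1.0, 0.001, -0.0]
ft_force: [0.6, 0.9, -0.2]
opening: 0.849
```

{"fn": "arm_command", "kwargs": {
  "plan": [
    [1, [-1, 2, -4], 0],
    [1, [-1, 4, -2], 0],
    [1, [-1, 4.5, 0], 0],
    [1, [-0.5, 4.5, 0], 0],
    [1, [0, 4.5, 0], 0],
    [1, [0, 4.5, 0], 0],
    [1, [0, 4.5, 0], 0],
    [1, [0, 4.5, 0], 0]
  ]
}}

```text
time_s: 61.65
ee_pos: [0.5201, 0.0118, 0.2557]
tcp_rot: [0.0, 1.0, 0.001, 0.0]
ft_force: [-0.1, -0.2, 0.1]
opening: 0.998
```

{"fn": "arm_command", "kwargs": {
  "plan": [
    [1, [0, 4.5, 0], 0],
    [1, [0, 4.5, 0], 0],
    [1, [0, 4.5, 0], 0],
    [1, [0, 4.5, 0], 0],
    [1, [0, 4.5, 0], 0],
    [1, [0, 4.5, 0], 0],
    [1, [0, 4.5, 0], 0],
    [1, [0, 3, 0], 0]
  ]
}}

```text
time_s: 62.45
ee_pos: [0.5204, -0.3344, 0.2554]
tcp_rot: [0.0, 1.0, -0.0, 0.0]
ft_force: [-1.0, 1.2, 0.5]
opening: 0.997
```

```bash
python3 look.py c2; python3 - <<'E'
from h import *
go(.528,-.361,.25,91.7)
p,d=r.get_image('top'); P=cloud('top',d).reshape(-1,3)
p,d=r.get_image('scene'); P=np.vstack([P,cloud('scene',d).reshape(-1,3)])
q=P[(abs(P[:,0]-.527)<.08)&(abs(P[:,1]+.361)<.05)&(P[:,2]>.04)&(P[:,2]<.075)];print('handle',q.mean(0),rect(q),len(q))
q=P[(abs(P[:,0]-.527)<.14)&(abs(P[:,1]+.361)<.09)&(P[:,2]>.010)&(P[:,2]<.021)];print('lid',q.mean(0),rect(q))
E
```

```text
top b 0.65 [0.463 0.397 0.056] (array([464. , 397.6]), array([33.7, 35.4]), 54.4)
top c 0.62 [0.557 0.344 0.055] (array([558.3, 343.2]), array([35.1, 37.7]), 0.15)
scene a 0.54 [0.56  0.398 0.056] (array([576.1, 398.7]), array([38.8, 75.5]), 87.64)
scene c 0.54 [0.559 0.343 0.055] (array([558.5, 343.4]), array([33., 35.]), 40.93)
bar 179 [0.5777 0.1186 0.1793] (array([576.6, 118.6]), array([15.1, 70.5]), 89.65)
t 62.85 pos [ 0.5211 -0.3302  0.2556] tilt 0.01 yaw 0.2 f [-0.7 -1.1  0.8] open 0.998
turn 1.5441
tool shift cm [ 3.1  -0.6   0.56]
handle [ 0.53445601 -0.35862419  0.05615121] (array([ 526.2, -360.1]), array([76.2, 14.1]), 1.61) 101
lid [ 0.54548744 -0.35166577  0.01647716] (array([ 527.9, -362. ]), array([262.6, 174.2]), 2.57)
```

View pics/c2scene.png

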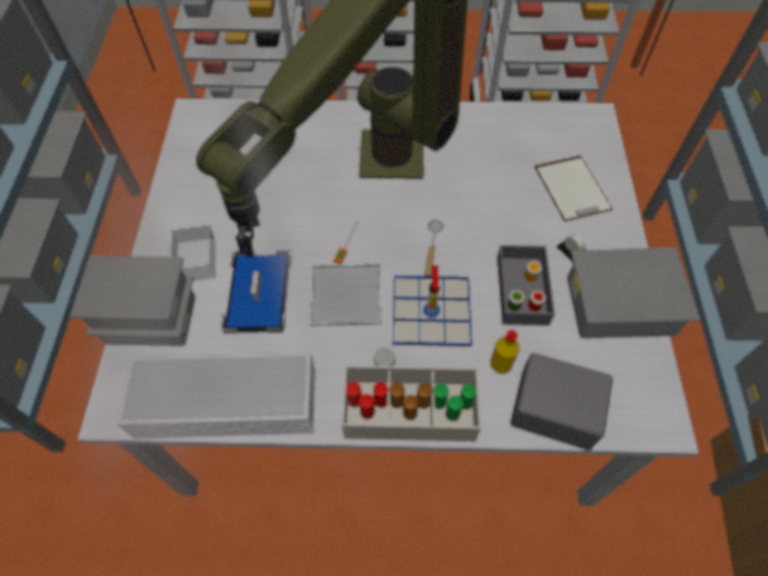

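All three pots stand in the tub: amber (533,270), green (515,299), red (537,299). The lid is still in the cradle (257,290). I turn back to grip its handle.

{"fn": "arm_command", "kwargs": {
  "plan": [
    [1, [0, 0, 0], -0.145],
    [1, [0, 0, 0], -0.145],
    [1, [0, 0, 0], -0.145],
    [1, [0, 0, 0], -0.145],
    [1, [0, 0, 0], -0.145],
    [1, [0, 0, 0], -0.145],
    [1, [0, 0, 0], -0.145],
    [1, [0, 0, 0], -0.145]
  ]
}}

```text
time_s: 63.75
ee_pos: [0.5211, -0.3307, 0.2558]
tcp_rot: [0.0, 0.834, 0.552, 0.0]
ft_force: [-0.0, 0.7, 0.0]
opening: 1.002
```

{"fn": "arm_command", "kwargs": {
  "plan": [
    [1, [0, 0, 0], -0.145],
    [1, [0, 0, 0], -0.145],
    [1, [0, 0, 0], -0.145],
    [1, [0, 0, 0], 0],
    [1, [0, 0, 0], 0]
  ]
}}

```text
time_s: 64.25
ee_pos: [0.521, -0.331, 0.2557]
tcp_rot: [0.0, 0.699, 0.715, 0.0]
ft_force: [-0.3, 0.2, 0.2]
opening: 1.002
```

```bash
python3 - <<'E'
from h import *
go(.527,-.3605,.0515,91.6)
E
```

```text
t 64.25 pos [ 0.521  -0.331   0.2557] tilt 0.01 yaw 91.3 f [-0.3  0.2  0.2] open 1.002
turn -0.0045
tool shift cm [-2.97  0.51 20.42]
```

{"fn": "arm_command", "kwargs": {
  "plan": [
    [1, [-1.5, 0.3, 1], -0.005],
    [1, [-1.5, 0.3, 4], 0],
    [1, [0, 0, 4], 0],
    [1, [0, 0, 4], 0],
    [1, [0, 0, 3], 0],
    [1, [0, 0, 1], 0],
    [1, [0, 0, 0], 0],
    [1, [0, 0, 0], 0]
  ]
}}

```text
time_s: 65.05
ee_pos: [0.5288, -0.362, 0.0875]
tcp_rot: [0.001, 0.696, 0.718, 0.0]
ft_force: [0.0, 0.3, 0.5]
opening: 0.998
```

```bash
python3 - <<'E'
from h import *
go(.527,-.3605,.0515,91.6)
p,d=r.get_image('scene'); cv2.imwrite('pics/c3.png',cv2.resize(p[120:240,110:270],None,fx=4,fy=4))
E
```

```text
t 65.05 pos [ 0.5288 -0.362   0.0875] tilt 0.16 yaw 91.7 f [0.  0.3 0.5] open 0.998
turn 0.0022
tool shift cm [ 0.15 -0.18  3.6 ]
```

View pics/c3.png

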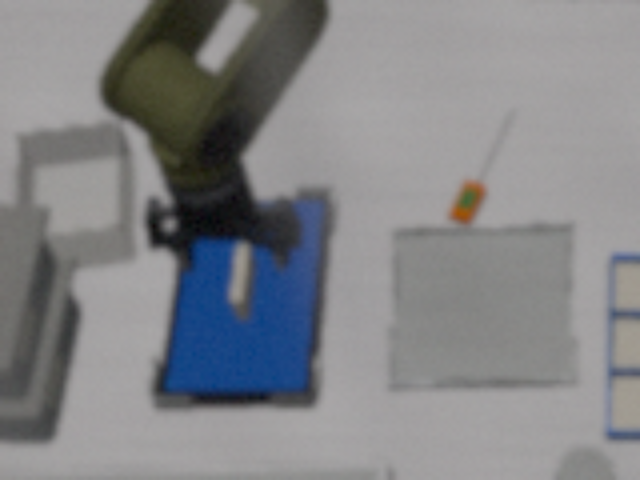

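The jaws straddle the handle (240,275). Down and grip.

{"fn": "arm_command", "kwargs": {
  "plan": [
    [1, [0.1, -0.1, 2], 0],
    [1, [0, 0, 1.4], 0],
    [1, [0, 0, 0], 0],
    [0, [0, 0, 0], 0],
    [0, [0, 0, 0], 0],
    [0, [0, 0, 0], 0],
    [0, [0, 0, 0], 0],
    [0, [0, 0, 0], 0]
  ],
  "newtons": 40
}}

```text
time_s: 65.9
ee_pos: [0.527, -0.3607, 0.0522]
tcp_rot: [0.001, 0.696, 0.718, -0.0]
ft_force: [-1.7, 2.0, 1.8]
opening: 0.158
```

{"fn": "arm_command", "kwargs": {
  "plan": [
    [0, [0, 0, 0], 0],
    [0, [0, 0, 0], 0],
    [0, [0, 0, -0.5], 0],
    [0, [0, 0, -1.5], 0],
    [0, [0, 0, -3], 0],
    [0, [0, 0, -4], 0],
    [0, [0, 0, -4], 0],
    [0, [0, 0, -4], 0]
  ]
}}

```text
time_s: 66.7
ee_pos: [0.5264, -0.36, 0.2238]
tcp_rot: [-0.0, 0.696, 0.718, 0.0]
ft_force: [0.6, -0.8, -3.0]
opening: 0.154
```

{"fn": "arm_command", "kwargs": {
  "plan": [
    [0, [0, 0, -4], 0],
    [0, [0, 0, -3], 0],
    [0, [0, 0, 0], 0.03],
    [0, [0, 0, 0], 0],
    [0, [0, 0, 0], 0]
  ]
}}

```text
time_s: 67.2
ee_pos: [0.5263, -0.3599, 0.2911]
tcp_rot: [-0.001, 0.707, 0.708, -0.0]
ft_force: [1.1, 0.2, -2.3]
opening: 0.154
```

```bash
python3 - <<'E'
from h import *
go(.508,.372,.29,90)
E
```

```text
t 67.2 pos [ 0.5263 -0.3599  0.2911] tilt 0.08 yaw 90.1 f [ 1.1  0.2 -2.3] open 0.154
turn 0.0013
tool shift cm [73.19 -1.83  0.11]
```

{"fn": "arm_command", "kwargs": {
  "plan": [
    [0, [2, 0, 0], 0],
    [0, [3, -0.3, 0], 0],
    [0, [4, -0.3, 0], 0],
    [0, [4, -0.3, 0], 0],
    [0, [4, -0.3, 0], 0],
    [0, [4, -0.3, 0], 0],
    [0, [4, -0.3, 0], 0],
    [0, [4, 0, 0], 0]
  ]
}}

```text
time_s: 68.0
ee_pos: [0.5071, -0.0678, 0.2903]
tcp_rot: [-0.001, 0.707, 0.708, -0.0]
ft_force: [0.5, 0.6, -1.6]
opening: 0.156
```

{"fn": "arm_command", "kwargs": {
  "plan": [
    [0, [4, 0, 0], 0],
    [0, [4, 0, 0], 0],
    [0, [4, 0, 0], 0],
    [0, [4, 0, 0], 0],
    [0, [4, 0, 0], 0],
    [0, [4, 0, 0], 0],
    [0, [4, 0, 0], 0],
    [0, [4, 0, 0], 0]
  ]
}}

```text
time_s: 68.8
ee_pos: [0.5067, 0.2517, 0.2903]
tcp_rot: [-0.001, 0.706, 0.708, -0.001]
ft_force: [0.9, -0.4, -1.4]
opening: 0.156
```

{"fn": "arm_command", "kwargs": {
  "plan": [
    [0, [4, 0, 0], 0],
    [0, [3, 0, 0], 0],
    [0, [2, 0, 0], 0],
    [0, [2, 0, 0], 0],
    [0, [1, 0, 0], 0],
    [0, [0, 0, 0], 0],
    [0, [0, 0, 0], 0]
  ]
}}

```text
time_s: 69.5
ee_pos: [0.5083, 0.369, 0.2914]
tcp_rot: [0.0, 0.707, 0.707, -0.0]
ft_force: [-0.5, -0.9, -2.0]
opening: 0.154
```

```bash
python3 - <<'E'
from h import *
go(.508,.372,.15,90)
E
```

```text
t 69.5 pos [0.5083 0.369  0.2914] tilt 0.05 yaw 90.0 f [-0.5 -0.9 -2. ] open 0.154
turn 0.0002
tool shift cm [ 0.3  -0.03 14.14]
```

{"fn": "arm_command", "kwargs": {
  "plan": [
    [0, [0.1, 0, 3], 0],
    [0, [0, 0, 4], 0],
    [0, [0, 0, 4], 0],
    [0, [0, 0, 2], 0],
    [0, [0, 0, 1], 0],
    [0, [0, 0, 0], 0],
    [0, [0, 0, 0], 0]
  ]
}}

```text
time_s: 70.2
ee_pos: [0.5092, 0.3707, 0.1533]
tcp_rot: [0.0, 0.707, 0.707, 0.001]
ft_force: [-0.1, -0.1, -0.6]
opening: 0.159
```

```bash
python3 - <<'E'
from h import *
go(.508,.3705,.105,90)
for c in('top','scene'):
    p,d=r.get_image(c); P=cloud(c,d).reshape(-1,3); cv2.imwrite(f'pics/c4{c}.png',cv2.resize(p[110:250,100:420],None,fx=2.4,fy=2.4))
    q=P[(abs(P[:,0]-.508)<.14)&(abs(P[:,1]-.371)<.09)&(abs(P[:,2]-.1185)<.01)]
    print(c,q.mean(0),rect(q),len(q), np.percentile(q[:,:2],[.5,99.5],axis=0).round(4).tolist())
    A=np.c_[q[:,:2]-q[:,:2].mean(0),np.ones(len(q))]; print(np.linalg.lstsq(A,q[:,2],rcond=None)[0].round(4))
E
```

```text
t 70.2 pos [0.5092 0.3707 0.1533] tilt 0.14 yaw 90.0 f [-0.1 -0.1 -0.6] open 0.159
turn -0.0
tool shift cm [-0.02 -0.12  4.83]
top [0.5364358  0.35448322 0.11877572] (array([511.6, 371.3]), array([140.3, 227. ]), 89.77) 1240 [[0.4015, 0.3019], [0.6243, 0.4405]]
[0.0034 0.0016 0.1188]
scene [0.53832682 0.36455141 0.11929671] (array([506.9, 371.9]), array([141.8, 238.1]), 89.58) 1260 [[0.3945, 0.3024], [0.6235, 0.4408]]
[0.002  0.0044 0.1193]
```

View pics/c4scene.png

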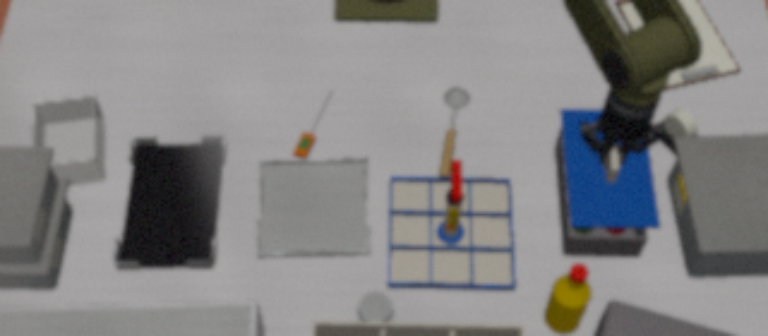

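The lid hangs level over the tub (610,165). Against its original place it sits about 2 mm too far in x and 1 mm short in y, so I correct that and lower gently.

{"fn": "arm_command", "kwargs": {
  "plan": [
    [0, [0.1, -0.2, 0], 0],
    [0, [0, 0, 1], 0],
    [0, [0, 0, 1], 0],
    [0, [0, 0, 1], 0],
    [0, [0, 0, 0.5], 0],
    [0, [0, 0, 0.3], 0],
    [0, [0, 0, 0], 0],
    [0, [0, 0, 0], 0]
  ]
}}

```text
time_s: 71.1
ee_pos: [0.5064, 0.3718, 0.1138]
tcp_rot: [0.0, 0.707, 0.707, 0.0]
ft_force: [0.5, -0.3, -1.6]
opening: 0.156
```

{"fn": "arm_command", "kwargs": {
  "plan": [
    [0, [0, 0, 0.3], 0],
    [0, [0, 0, 0.3], 0],
    [0, [0, 0, 0.2], 0],
    [0, [0, 0, 0.2], 0],
    [0, [0, 0, 0], 0],
    [0, [0, 0, 0], 0]
  ]
}}

```text
time_s: 71.7
ee_pos: [0.5066, 0.3719, 0.1072]
tcp_rot: [0.0, 0.707, 0.707, 0.0]
ft_force: [-7.6, -3.8, 13.4]
opening: 0.157
```

```bash
cat > lid.py <<'E'
from h import *
go(.508,.3705,.105,90)
for c in('top','scene'):
    p,d=r.get_image(c); P=cloud(c,d).reshape(-1,3); cv2.imwrite(f'pics/c5{c}.png',cv2.resize(p[110:250,100:420],None,fx=2.4,fy=2.4))
    q=P[(abs(P[:,0]-.508)<.14)&(abs(P[:,1]-.371)<.09)&(abs(P[:,2]-.073)<.012)]
    print(c,q.mean(0).round(4),rect(q),len(q))
    A=np.c_[q[:,:2]-[.508,.372],np.ones(len(q))]; print('plane',np.linalg.lstsq(A,q[:,2],rcond=None)[0].round(4))
E
python3 lid.py
```

```text
t 71.7 pos [0.5066 0.3719 0.1072] tilt 0.02 yaw 90.0 f [-7.6 -3.8 13.4] open 0.157
turn 0.0008
tool shift cm [-0.14  0.14  0.22]
top [0.5368 0.3525 0.0727] (array([508.4, 371.1]), array([138.6, 227.4]), 89.94) 1118
plane [-0.0023  0.0065  0.0729]
scene [0.5352 0.3647 0.0726] (array([506.5, 373.6]), array([233.2, 142.2]), 0.33) 1214
plane [0.0031 0.0002 0.0725]
```

The plate is level at z=0.0727 m, the same as at the start, and the 13 N of contact means it is seated. I release and back off.

{"fn": "arm_command", "kwargs": {
  "plan": [
    [0, [0, 0, -0.1], 0],
    [0, [0, 0, 0], 0],
    [1, [0, 0, 0], 0],
    [1, [0, 0, 0], 0],
    [1, [0, 0, 0], 0],
    [1, [0, 0, 0], 0],
    [1, [0, 0, 0], 0],
    [1, [0, 0, -2], 0]
  ]
}}

```text
time_s: 72.6
ee_pos: [0.5042, 0.3704, 0.1211]
tcp_rot: [-0.001, 0.707, 0.707, -0.003]
ft_force: [-0.6, 0.7, -0.4]
opening: 0.997
```

{"fn": "arm_command", "kwargs": {
  "plan": [
    [1, [0, 0, -3], 0],
    [1, [0, 0, -4], 0],
    [1, [0, 0, -4], 0],
    [1, [0, -4, -2], 0],
    [1, [0, -4, 0], 0],
    [1, [0, -4, 0], 0],
    [1, [0, -4, 0], 0],
    [1, [0, 0, 0], 0]
  ]
}}

```text
time_s: 73.4
ee_pos: [0.3426, 0.3714, 0.2542]
tcp_rot: [-0.0, 0.706, 0.708, -0.0]
ft_force: [0.4, 0.3, 0.2]
opening: 0.998
```

{"fn": "arm_command", "kwargs": {
  "plan": [
    [1, [4, -1, 0], 0],
    [1, [4, -1, 0], 0],
    [1, [4, -1, 0], 0],
    [1, [4, -1, 0], 0],
    [1, [0, 0, 0], 0],
    [1, [0, 0, 0], 0]
  ]
}}

```text
time_s: 74.0
ee_pos: [0.3062, 0.532, 0.2539]
tcp_rot: [0.0, 0.706, 0.708, -0.001]
ft_force: [0.0, 0.3, 0.9]
opening: 1.001
```

```bash
python3 lid.py; python3 look.py c6
python3 - <<'E'
from h import *
for n in "sauce salt spoon probe tape tote".split():
    o=r.cut_out('scene',n); _,d=None,None
for c in("top",):
    p,d=r.get_image(c); W=cloud(c,d)
    for n in "sauce salt spoon probe tape tote".split():
        for o in r.cut_out(c,n)[:1]:
            P=W[o['pixels']&(d>0)]; print(n,round(o['confidence'],2),np.median(P,0).round(3),rect(P))
P=W.reshape(-1,3); q=P[(abs(P[:,0]-.577)<.1)&(abs(P[:,1]-.118)<.1)&(P[:,2]<.03)]
A=np.c_[q[:,:2]-[.577,.118],np.ones(len(q))];print('tray plane',np.linalg.lstsq(A,q[:,2],rcond=None)[0].round(4))
E
```

```text
t 74.0 pos [0.3062 0.532  0.2539] tilt 0.07 yaw 90.1 f [0.  0.3 0.9] open 1.001
turn 0.0019
tool shift cm [-16.15  20.18  14.89]
top [0.5073 0.3721 0.0729] (array([507.8, 373.1]), array([227.7, 141.6]), 0.25) 2090
plane [ 0.0024 -0.001   0.0729]
scene [0.5115 0.3722 0.0725] (array([503.7, 373.9]), array([238.3, 142.5]), 0.32) 1619
plane [ 0.0025 -0.0017  0.0725]
top a 0.73 [ 0.421 -0.555  0.063] (array([ 423.5, -553.1]), array([140.2, 115.3]), 9.97)
top c 0.56 [0.576 0.117 0.164] (array([576.4, 120.1]), array([68.2, 26.8]), 4.11)
bar 178 [0.578  0.1185 0.1797] (array([577.3, 118.6]), array([15.6, 69.9]), 89.15)
sauce 0.71 [0.722 0.287 0.115] (array([735.1, 306.4]), array([82.2, 57.5]), 64.63)
spoon 0.69 [0.326 0.125 0.014] (array([372.2, 131.3]), array([ 48.1, 196.3]), 86.25)
probe 0.53 [ 0.531 -0.117  0.005] (array([ 529.7, -118.1]), array([193.8, 195.3]), 3.31)
tape 0.54 [0.373 0.519 0.017] (array([370.4, 528.1]), array([78.8, 62.2]), 36.6)
tray plane [0.0017 0.0031 0.0067]
```

View pics/c6scene.png

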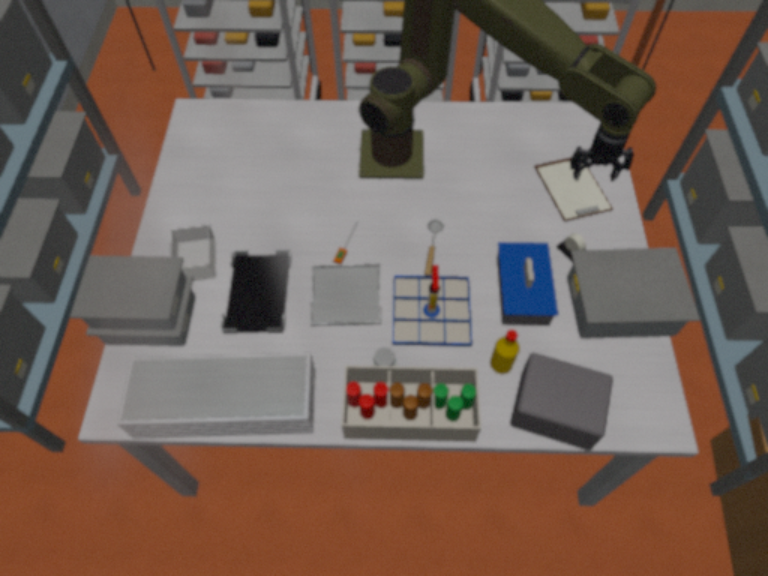

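The lid is home on the tub (527,280), flat and at its original pose. The tray rests empty and slack (432,310), nothing else has moved, and the arm is clear. I hand in.

```bash
python3 -c "
from h import *
print(r.hand_in())"
```

```text
the job is handed in; nothing more can be done
None
```

The job is done and handed in at about 74 s of the 210 s allowed; `hand_in` gives no verdict.

**What I did:**
- Moved the lid to the cradle and stood the three pots (red, amber, green) in three corner bays of the tray.
- Lifted the tray by the scale handle. It hung level, about 41 mm clear of the bench, with about 6 N on the wrist. I held it still for about 2.5 s and set it back down.
- Stood the pots in the tub and put the lid back on.

**Last checks:**
- **Lid:** it is within about 2 mm of where it sat at the start. Its plate is at 0.0727 m, as at the start, and level within 0.003 rad.
- **Pots:** all three stood in the tub in the last view before the lid went on. They can't be seen now that it is covered.
- **Tray:** it rests flat, and the handle bar is at its slack height.
- **Bystanders:** the sauce bottle, spoon and tape measured within about 1 cm of where they started.
- **Arm:** it stands clear of everything.

**Checks that failed or disagreed:**
- In the final look the network missed the salt and took the pan for the probe. Both looked unmoved in the picture. The tote was only measured because the network took it for a pot, and it had not moved.
- The network also gave some wrong pot detections during the run. I went by the pictures and the consistent measurements instead.

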